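# Put the dry gel cassettes away and clear the packing

## Robot

A 7-joint arm with a two-finger parallel gripper is mounted at the origin on the work surface. World frame = base frame: x ahead of the robot, y to its left, z up, the work surface at z = 0. Lengths are in m, angles in rad, forces in N, time in s.
With the tool pointing down it reaches from about 0.425 to 0.825 m from the base axis. Payload 3.6 kg.
Tool frame: the origin (TCP) lies at the very end of the fingers, on their centre line; the grasp point (between the pads) lies 19 mm behind it; z points along the fingers, y is the line along which they close (so a half turn about z gives the same grasp; the last joint's range is limited). The gripper opens to 93 mm and grips with 3 to 60 N. Pads are 15 mm wide; open, the fingers measure 128 mm over their backs; the gripper's body (75 mm by 188 mm) begins 65 mm behind the grasp point.
Start: joints at [1.097, 0.615, -0.013, 1.423, 0.008, 1.103, -0.04], TCP at [0.281, -0.586, 0.219] pointing down, gripper open.
Joint ranges: [-3.12, 3.12], [-0.3, 2.06], [-1.34, 1.32], [0.26, 2.42], [-1.36, 4.5], [0.01, 1.98], [-2.84, 2.84]. Speed limits (rad/s): [2.79, 2.79, 3.14, 3.14, 3.14, 3.14, 3.14].

## Interface

Orientations are given as [roll, pitch, yaw] about the fixed x, y, z axes, in that order (R = Rz(yaw) Ry(pitch) Rx(roll)).
In Python, from plant import read_state, eyes, env gives the robot as it stands.
- The arm moves only by the shell command python3 -m handwheel 'ROWS' [FORCE]. ROWS is JSON, a list that holds one entry, the list of rows, each a list of 7 numbers: the shift along the world's x, y, z in m, then the turn, a rotation vector about the world's x, y, z in degrees, then the opening, from 0 (shut) to 1 (fully open). A call has 1 to 5 rows; each row shifts and turns the commanded pose from where the row before left it; what a row does not reach is not made up. A row lasts 1/10 s, in which the tool goes at most 50 mm and 8.59 degrees, less where a joint would pass 70% of its speed; a pose out of reach is approached as far as the arm can. A call is refused whole if a number of a shift passes 0.05 or a number of a turn 8.59, either way. A call with a gripper value outside its range is refused whole. The fingers move at their own pace and stop on an object; FORCE is the grip in N (left out, the last holds). Time passes only in rows, so rows that do not move let the fingers close. It gives the time, the measured TCP pose, the force, the opening and the grip force at its end, in the units of the state.
- read_state(): the state, without advancing time (a new reading comes with each control period).
- eyes.get_image(name): name is "side" or "top" or "wrist"; returns a dict with "pixels" (480x640x3 uint8, red, green, blue), "camera_matrix" (3x3 intrinsics, pixels), "k1" (the pictures are not rectified: a ray, as slopes to the right and down, at radius r is drawn at 1 + k1 r^2 times it, then the intrinsics apply), "cam_to_world" (4x4, takes a point from camera to world coordinates). Camera axes: x right, y down, z forward; pixel columns grow to the right and rows downward; lengths in m; the calibration is good to about 2 mm. A picture is of the moment at which its call begins. There is no depth.
- env.close_job(): hands the job in; it is judged then, once.
The state is a dict: "time": time; "joint_positions": joint angles; "qvel": joint speeds; "joint_efforts": joint torques, N m; "eef_pos": TCP position; "orientation": TCP orientation; "force": force on the tool from outside, world axes, zero at the start; "torque": the same for the moment, N m; "grip_width": opening from 0.0 (shut) to 1.0 (fully open); "finger_force": force on a finger pad.
Only numpy, scipy, OpenCV 4.12 (cv2) and the standard library are available. Lean on these libraries where they do the work, as an engineer would, in place of code of your own. Each camera call takes 0.05 s, during which the arm holds its last target. There are 200 camera calls.

## Task

Put away the dry glass gel cassettes: slide each one up out of the drying rack and stand it upright in a slot of the open drawer (any slot, one to a slot), then push the drawer fully home. Throw the orange foam packing pieces left on the bench into the yellow waste bin; never drop the glass or tip it over, lower it right down before letting go, and leave the other things where they are.

Things in the scene. Friction and masses are not known exactly. Their poses are not given: they have to be found in the camera images.
- plate1: One of up to four identical glass gel cassettes: a flat upright pane 90 mm wide (its x), 8 mm thick (its y), 85 mm tall (its z up), greenish glass with white side spacers and an opaque blue bar along the top 12 mm, about 120 g. Origin: middle of its bottom edge. Starts standing in a slot of the drying rack. Some may be absent (None).
- plate2: One of up to four identical glass gel cassettes: a flat upright pane 90 mm wide (its x), 8 mm thick (its y), 85 mm tall (its z up), greenish glass with white side spacers and an opaque blue bar along the top 12 mm, about 120 g. Origin: middle of its bottom edge. Starts standing in a slot of the drying rack. Some may be absent (None).
- plate3: One of up to four identical glass gel cassettes: a flat upright pane 90 mm wide (its x), 8 mm thick (its y), 85 mm tall (its z up), greenish glass with white side spacers and an opaque blue bar along the top 12 mm, about 120 g. Origin: middle of its bottom edge. Starts standing in a slot of the drying rack. Some may be absent (None).
- plate4: One of up to four identical glass gel cassettes: a flat upright pane 90 mm wide (its x), 8 mm thick (its y), 85 mm tall (its z up), greenish glass with white side spacers and an opaque blue bar along the top 12 mm, about 120 g. Origin: middle of its bottom edge. Starts standing in a slot of the drying rack. Some may be absent (None).
- foam1: One of up to three orange foam packing pieces, rigid and light (about 30 g): a block 62 mm long (its x), 36 mm wide (its y), 50 mm tall, with a lengthwise groove 14 mm wide and 14 mm deep in its top; starts standing groove up on the bench. Origin: centre of its underside. Some may be absent (None).
- foam2: One of up to three orange foam packing pieces, rigid and light (about 30 g): a block 62 mm long (its x), 36 mm wide (its y), 50 mm tall, with a lengthwise groove 14 mm wide and 14 mm deep in its top; starts standing groove up on the bench. Origin: centre of its underside. Some may be absent (None).
- foam3: One of up to three orange foam packing pieces, rigid and light (about 30 g): a block 62 mm long (its x), 36 mm wide (its y), 50 mm tall, with a lengthwise groove 14 mm wide and 14 mm deep in its top; starts standing groove up on the bench. Origin: centre of its underside. Some may be absent (None).
- rack: Fixed drying rack, origin centre of underside. Grey base 124 mm (x) by 186 mm (y), 8 mm thick; slots at y = -69, -23, 23, 69 mm; cassettes stand on the base, width along x, centred within 7 mm of x = 0. A slot is four 8 mm steel posts at x = +-28 mm, 12 mm apart across it, tops 50 mm above the bench: a cassette is free once its bottom is above that. White rails at x = +-58 mm, 22 mm high.
- drawer_mid (a point): Centre of the drawer's slot floor, 14 mm above the bench; moves with the drawer. x points into the unit (closing direction), z up. Four slots along x, centred at y = -69, -23, 23, 69 mm, 13 mm wide, 120 mm long (x = -60 to 60 mm), between white bars with rounded tops 44 mm above this point. A stored cassette stands with its bottom at z = 0, width along x, centre near x = 0.
- unit: Fixed white storage unit that the slotted drawer slides into: 222 mm wide (y), 170 mm deep (x), 128 mm high; origin centre of underside, +x points away from its open front, which is at x = -85 mm. Inside it has room for standing cassettes.
- drawer_front (a point): Middle of the outer face of the drawer's yellow front panel, 38 mm above the bench; axes as drawer_mid. The panel is 218 mm wide, reaches from 4 to 82 mm above the bench and has no handle: push it along +x (3 to 10 N moves it).
- drawer (a joint): How far the drawer is open, in m: 0 = fully home against its stop, 0.15 = fully open; starts open 0.125 to 0.15. It stays where it is left.
- bin: Fixed yellow open waste bin, 170 x 170 mm, 70 mm tall, walls and floor 5 mm. Origin: centre of the underside.
- reagent: Bystander: amber bottle with blue cap, 64 mm diameter, 150 mm tall. Origin: centre of the underside.
- tubes: Bystander: rack of red-capped tubes, 70 x 160 mm, 103 mm tall. Origin: centre of the underside.
- tape: Bystander: roll of yellow tape lying flat, 90 mm diameter, 25 mm high. Origin: centre of the underside.
- carton: Bystander: small cardboard carton 140 x 100 mm, 50 mm high. Origin: centre of the underside.
Not all that is in view belongs to the job. Leave any purple look-alike of the plate2 alone. Leave any purple look-alike of the foam2 alone.

How it is judged:
On the way, in this order (a step that is already met when the one before it is completed fails the run):
1. every glass cassette present stands upright at the bottom of a drawer slot (x of plate1 in the frame of drawer_mid between -0.05 and 0.05 m and y of plate1 in the frame of drawer_mid between -0.085 and 0.085 m and z of plate1 in the frame of drawer_mid between -0.006 and 0.008 m and angle between each of plate1, plate2, plate3, plate4's own z axis and vertical below 0.3 rad and x of plate2 in the frame of drawer_mid between -0.05 and 0.05 m and y of plate2 in the frame of drawer_mid between -0.085 and 0.085 m and z of plate2 in the frame of drawer_mid between -0.006 and 0.008 m and x of plate3 in the frame of drawer_mid between -0.05 and 0.05 m and y of plate3 in the frame of drawer_mid between -0.085 and 0.085 m and z of plate3 in the frame of drawer_mid between -0.006 and 0.008 m and x of plate4 in the frame of drawer_mid between -0.05 and 0.05 m and y of plate4 in the frame of drawer_mid between -0.085 and 0.085 m and z of plate4 in the frame of drawer_mid between -0.006 and 0.008 m), for 0.2 s.
2. the drawer is pushed fully home (value of joint drawer below 0.004 m), for 0.2 s.
At the end, for the whole second after the job is handed in: Every cassette present stands in a drawer slot (bottom edge within 8 mm of the slot floor, tilted less than 0.3 rad), the drawer is open by less than 4 mm, every foam piece present lies in the bin (its origin within the walls and less than 100 mm above its underside), and all are at rest (all of step 1 and value of joint drawer below 0.004 m and linear speed of each of plate1, plate2, plate3, plate4, foam1, foam2, foam3 below 0.03 m/s and x of foam1 in the frame of bin between -0.085 and 0.085 m and y of foam1 in the frame of bin between -0.085 and 0.085 m and z of foam1 in the frame of bin between 0 and 0.1 m and x of foam2 in the frame of bin between -0.085 and 0.085 m and y of foam2 in the frame of bin between -0.085 and 0.085 m and z of foam2 in the frame of bin between 0 and 0.1 m and x of foam3 in the frame of bin between -0.085 and 0.085 m and y of foam3 in the frame of bin between -0.085 and 0.085 m and z of foam3 in the frame of bin between 0 and 0.1 m); the robot touches nothing.
It fails at once if a glass cassette is tipped over (more than 0.7 rad) (angle between any of plate1, plate2, plate3, plate4's own z axis and vertical above 0.7 rad).
It fails at once if a glass cassette is dropped (falls freely about 2 cm or more) ((contact force between the fingers and plate1 below 0.1 N and linear speed of plate1 above 0.6 m/s) or (contact force between the fingers and plate2 below 0.1 N and linear speed of plate2 above 0.6 m/s) or (contact force between the fingers and plate3 below 0.1 N and linear speed of plate3 above 0.6 m/s) or (contact force between the fingers and plate4 below 0.1 N and linear speed of plate4 above 0.6 m/s)).
It fails at once if the bottle, tube rack, tape or carton is moved by more than 3 cm (distance of any of reagent, tubes, tape, carton from where it was at the start of the episode above 0.03 m).
Of plate1, plate2, plate3, plate4 only 3 to 4 are there at a start; the rules pass over those that are not, and their reading is None.
Of foam1, foam2, foam3 only 2 to 3 are there at a start; the rules pass over those that are not, and their reading is None.
At some moment in a run one of foam1, foam2, foam3 may be knocked a few centimetres aside while the robot is not near it.
It also fails if it takes over 200 s, if anything falls off the work surface, if the arm or the gripper's body presses on something with over 40 N, if the wrist force passes 120 N, or if a joint passes its speed limit or range.

## Working session

There is one attempt and no reset: what is moved stays moved. The work goes in short steps, Python scripts to look and compute and a shell command to move; the robot and the scene stay as the last step left them, time stands still between calls to the robot, and variables do not carry over. Pictures are saved under pics/ and viewed, at most 14 in all, crops included, and the job is handed in when it is done.

```bash
ls; mkdir -p pics; cat > h.py <<'E'
import numpy as np, cv2
from plant import read_state, eyes, env
def snap(n,fn=None):
    d=eyes.get_image(n)
    if fn: cv2.imwrite('pics/'+fn,cv2.cvtColor(d['pixels'],cv2.COLOR_RGB2BGR))
    return d
def ray(d,u,v):
    K=np.array(d['camera_matrix']);T=np.array(d['cam_to_world'])
    x=(u-K[0,2])/K[0,0];y=(v-K[1,2])/K[1,1];s=1.
    for _ in range(30): s=1+d['k1']*((x/s)**2+(y/s)**2)
    r=T[:3,:3]@np.array([x/s,y/s,1]);return T[:3,3],r/np.linalg.norm(r)
def onz(d,u,v,z):
    o,r=ray(d,u,v);return o+r*(z-o[2])/r[2]
def tri(d1,p1,d2,p2):
    o1,r1=ray(d1,*p1);o2,r2=ray(d2,*p2)
    t=np.linalg.lstsq(np.c_[r1,-r2],o2-o1,rcond=None)[0]
    a,b=o1+r1*t[0],o2+r2*t[1];return (a+b)/2,np.linalg.norm(a-b)
def proj(d,p):
    K=np.array(d['camera_matrix']);T=np.array(d['cam_to_world'])
    c=T[:3,:3].T@(np.array(p)-T[:3,3]);x,y=c[:2]/c[2];s=1+d['k1']*(x*x+y*y)
    return K[0,0]*x*s+K[0,2],K[1,1]*y*s+K[1,2]
E
python3 - <<'E'
from h import *
np.set_printoptions(precision=3,suppress=True)
for n in('side','top','wrist'):
    d=snap(n,n+'0.png');print(n,np.array(d['cam_to_world']),d['camera_matrix'],d['k1'])
print(read_state())
E
```

```text
pics
side [[-0.966 -0.192  0.175  0.314]
 [-0.26   0.738 -0.623  0.826]
 [-0.01  -0.647 -0.763  1.147]
 [ 0.     0.     0.     1.   ]] [[480.986   0.    319.766]
 [  0.    480.986 237.471]
 [  0.      0.      1.   ]] -0.038942594054819805
top [[-0.003 -0.977  0.211  0.233]
 [-1.     0.003 -0.001 -0.079]
 [ 0.001 -0.211 -0.977  1.67 ]
 [ 0.     0.     0.     1.   ]] [[523.761   0.    314.884]
 [  0.    523.761 237.79 ]
 [  0.      0.      1.   ]] 0.04319416126626839
wrist [[ 0.432 -0.861 -0.27   0.357]
 [-0.902 -0.413 -0.127 -0.549]
 [-0.002  0.299 -0.954  0.385]
 [ 0.     0.     0.     1.   ]] [[346.894   0.    320.316]
 [  0.    346.894 240.354]
 [  0.      0.      1.   ]] -0.01840233993157348
{'time': 0.15, 'joint_positions': array([ 1.097,  0.616, -0.013,  1.424,  0.008,  1.103, -0.04 ]), 'qvel': array([-0.001, -0.004, -0.002, -0.005,  0.002, -0.   ,  0.002]), 'joint_efforts': array([  0.   , -45.935,   0.209, -16.594,  -0.061,   0.018,   0.   ]), 'eef_pos': array([ 0.281, -0.586,  0.218]), 'orientation': array([-3.14 ,  0.   ,  0.447]), 'force': array([ 0.903, -0.745, -0.685]), 'torque': array([ 0.011, -0.046, -0.011]), 'finger_force': 0.0, 'grip_width': 0.9987547439660839}
```

View pics/top0.png

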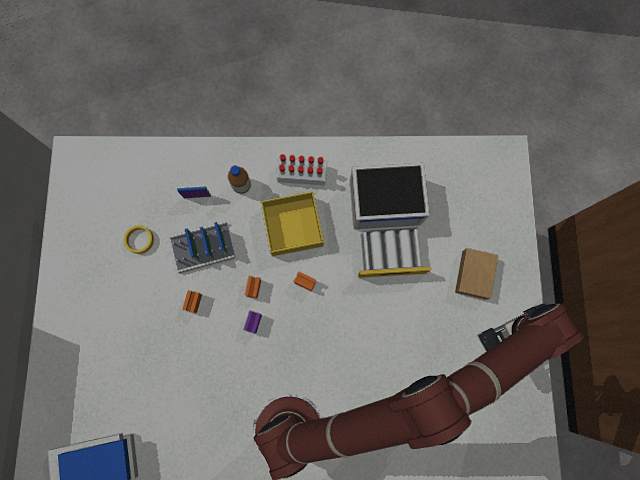

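View pics/side0.png

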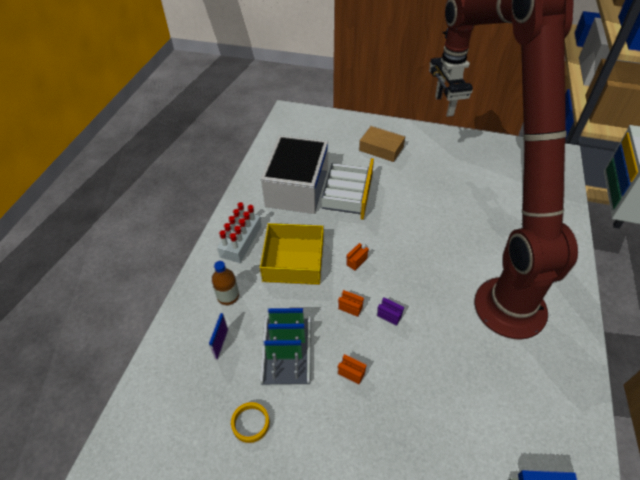

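Top view: there are three cassettes with blue bars at (190,243), (205,241) and (219,237) in the rack. The orange foams are at (192,301), (253,287) and (305,282). The purple look-alikes are at (194,192) (pane) and (253,322) (foam), and I'll leave both alone. The bin is at (293,224), the unit at (390,193) and the open drawer at (395,250).

```bash
cat > seg.py <<'E'
from h import *
def blobs(d,kind,mina=15):
    hsv=cv2.cvtColor(d['pixels'],cv2.COLOR_RGB2HSV)
    lo,hi={'blue':((100,130,40),(122,255,255)),'orange':((4,150,60),(15,255,255)),'yellow':((20,130,60),(32,255,255))}[kind]
    m=cv2.inRange(hsv,lo,hi)
    n,l,s,c=cv2.connectedComponentsWithStats(m,connectivity=8)
    o=[]
    for i in range(1,n):
        if s[i,4]<mina: continue
        pts=np.argwhere(l==i)[:,::-1].astype(np.float32)
        o.append((c[i].round(1),int(s[i,4]),np.round(cv2.boxPoints(cv2.minAreaRect(pts)),1)))
    return o
E
python3 - <<'E'
from seg import *
np.set_printoptions(precision=3,suppress=True)
D={n:snap(n) for n in('top','side')}
for k,z in(('blue',.085+.008),('orange',.045),('yellow',.07)):
  for n in D:
    for c,a,b in blobs(D[n],k):
        print(k,n,c,a,onz(D[n],*c,z),[onz(D[n],*q,z)[:2].round(3).tolist() for q in b] if k!='blue' or a<400 else '')
E
```

```text
blue top [234.9 170.2] 67 [0.793 0.171 0.093] [[0.794, 0.19], [0.814, 0.171], [0.794, 0.152], [0.774, 0.17]]
blue top [191.3 189. ] 90 [0.731 0.305 0.093] [[0.734, 0.35], [0.739, 0.26], [0.729, 0.259], [0.724, 0.349]]
blue top [391.2 218.8] 91 [ 0.634 -0.318  0.093] [[0.63, -0.221], [0.642, -0.42], [0.637, -0.42], [0.625, -0.222]]
blue top [218.8 236.3] 85 [0.579 0.214 0.093] [[0.621, 0.231], [0.623, 0.222], [0.54, 0.198], [0.538, 0.208]]
blue top [204.2 240.9] 91 [0.565 0.258 0.093] [[0.608, 0.275], [0.61, 0.265], [0.523, 0.242], [0.52, 0.252]]
blue top [189.1 242.8] 90 [0.559 0.304 0.093] [[0.602, 0.322], [0.604, 0.313], [0.519, 0.288], [0.517, 0.297]]
blue top [ 95.8 462.6] 2307 [-0.064  0.529  0.093] 
blue side [624.4   9.8] 119 [-0.52  -1.841  0.093] [[-0.463, -1.698], [-0.55, -1.992], [-0.572, -1.972], [-0.484, -1.682]]
blue side [585.8  26.3] 332 [-0.313 -1.599  0.093] [[-0.218, -1.45], [-0.336, -1.824], [-0.394, -1.747], [-0.274, -1.388]]
blue side [634.5  35.2] 302 [-0.525 -1.573  0.093] [[-0.529, -1.818], [-0.588, -1.837], [-0.524, -1.442], [-0.471, -1.426]]
blue side [568.
[... 6787 characters left out ...]
 [-0.248 -1.39   0.07 ] [[-0.219, -1.454], [-0.265, -1.504], [-0.282, -1.341], [-0.239, -1.295]]
yellow side [574.1  83.3] 23 [-0.23  -1.112  0.07 ] [[-0.216, -1.132], [-0.239, -1.147], [-0.24, -1.093], [-0.218, -1.078]]
yellow side [629.6 156.7] 418 [-0.383 -0.678  0.07 ] [[-0.366, -0.806], [-0.403, -0.83], [-0.398, -0.564], [-0.365, -0.545]]
yellow side [366.5 188.2] 276 [ 0.47  -0.292  0.07 ] [[0.469, -0.161], [0.489, -0.443], [0.471, -0.443], [0.453, -0.161]]
yellow side [292.2 253.5] 3478 [0.622 0.024 0.07 ] [[0.684, 0.139], [0.748, -0.069], [0.563, -0.104], [0.516, 0.106]]
yellow side [249.6 421.8] 602 [0.573 0.506 0.07 ] [[0.631, 0.524], [0.593, 0.446], [0.514, 0.489], [0.554, 0.562]]
```

```bash
python3 - <<'E'
from h import *
d=cv2.imread('pics/top0.png')
a=cv2.resize(d[180:340,160:330],None,fx=3,fy=3,interpolation=cv2.INTER_CUBIC)
b=cv2.resize(d[150:290,340:440],None,fx=3,fy=3,interpolation=cv2.INTER_CUBIC)
H=480;im=np.zeros((H,510+300-10,3),np.uint8);im[:480,:510]=a;im[:420,510:]=b[:,:290];cv2.imwrite('pics/c1.png',im)
E
```

```text
(no output)
```

View pics/c1.png

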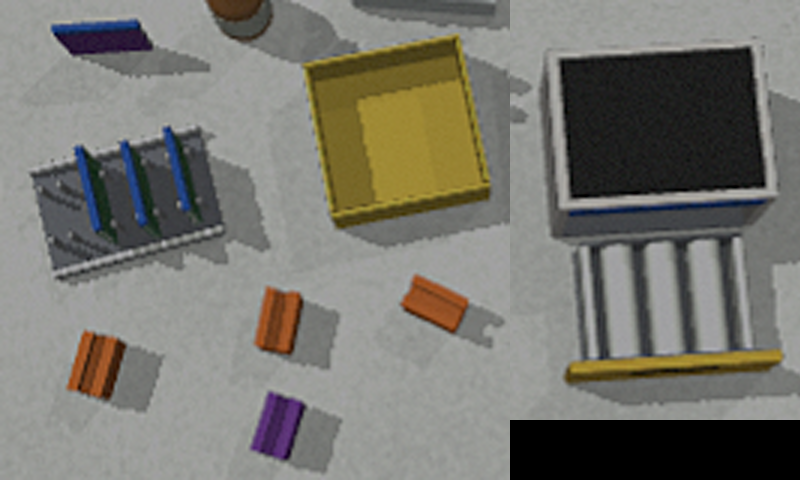

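The crop confirms the three green panes with blue bars standing in the rack are the cassettes. The purple pane is outside the rack. First I'll move the wrist camera over the drawer.

```bash
python3 -m handwheel '[[[0.027,0.033,0.01,0,0,-2.7,1],[0.027,0.033,0.01,0,0,-2.7,1],[0.027,0.033,0.01,0,0,-2.7,1],[0.027,0.033,0.01,0,0,-2.7,1],[0.027,0.033,0.01,0,0,-2.7,0.3]]]' 20
python3 -m handwheel '[[[0.027,0.033,0.01,0,0,-2.7,0.3],[0.027,0.033,0.01,0,0,-2.7,0.3],[0.027,0.033,0.01,0,0,-2.7,0.3],[0,0,0,0,0,0,0.3],[0,0,0,0,0,0,0.3]]]'
python3 - <<'E'
from h import *
d=snap('wrist','w1.png');np.savez('pics/w1.npz',**d)
E
```

```text
time: 0.75
eef_pos: [0.4167, -0.4196, 0.269]
orientation: [-3.141, -0.0, 0.209]
force: [0.5, 0.3, -0.1]
grip_width: 0.955
finger_force: 0.0
time: 1.25
eef_pos: [0.4976, -0.321, 0.2987]
orientation: [3.141, 0.0, 0.073]
force: [0.1, -0.7, 0.0]
grip_width: 0.533
finger_force: 0.0
```

View pics/w1.png

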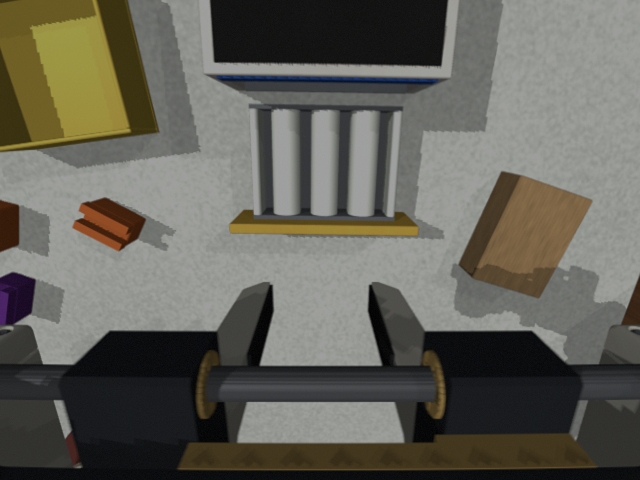

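The wrist view shows the drawer with three wide bars at (286,160), (325,160) and (363,160), plus thin edge bars at (255,160) and (393,160). The yellow front is at (324,222) and the unit front at (328,75). I'll take a second view from the left to check heights.

```bash
python3 -m handwheel '[[[0.02,0.025,0,0,0,0,0.3],[0.02,0.025,0,0,0,0,0.3],[0.01,0.02,0,0,0,0,0.3],[0,0.01,0,0,0,0,0.3],[0,0,0,0,0,0,0.3]]]'
cat > dr.py <<'E'
from seg import *
import sys
np.set_printoptions(precision=4,suppress=True)
def bars(d,rows,lo,hi):
    g=cv2.cvtColor(d['pixels'],cv2.COLOR_RGB2GRAY).astype(float)
    for r in rows:
        l=g[r-1:r+2,lo:hi].mean(0);print(r,l.astype(int).tolist())
E
python3 - <<'E'
from dr import *
d1=dict(np.load('pics/w1.npz'));d2=snap('wrist','w2.png');np.savez('pics/w2.npz',**d2)
bars(d1,(130,160,195),246,408)
for d in (d1,d2):
    print([(c,a,b.tolist()) for c,a,b in blobs(d,'yellow',300)])
print(proj(d2,[.545,-.32,.058]),proj(d1,[.545,-.32,.058]))
E
```

```text
time: 1.8
eef_pos: [0.5459, -0.2422, 0.2984]
orientation: [-3.141, 0.001, 0.07]
force: [0.6, -0.3, -0.1]
grip_width: 0.302
finger_force: 0.0
130 [145, 144, 142, 139, 148, 158, 159, 159, 158, 152, 133, 109, 81, 59, 58, 60, 58, 58, 57, 55, 55, 55, 55, 54, 56, 82, 132, 148, 154, 158, 159, 159, 159, 158, 159, 159, 158, 159, 159, 158, 159, 158, 156, 151, 143, 137, 131, 124, 116, 107, 97, 90, 83, 72, 58, 57, 56, 56, 55, 56, 55, 55, 55, 54, 65, 100, 132, 144, 151, 156, 158, 159, 158, 158, 158, 159, 159, 158, 159, 159, 158, 158, 157, 154, 148, 143, 135, 129, 121, 112, 102, 93, 84, 69, 55, 56, 55, 57, 55, 55, 55, 56, 56, 67, 93, 115, 131, 141, 148, 154, 157, 158, 157, 159, 159, 159, 159, 159, 158, 158, 159, 159, 158, 156, 152, 146, 142, 135, 128, 118, 108, 97, 84, 65, 55, 55, 55, 55, 55, 55, 57, 68, 86, 93, 92, 95, 117, 145, 157, 159, 159, 159, 156, 143, 119, 109, 112, 112, 111, 111, 110, 112]
160 [140, 141, 141, 141, 142, 142, 157, 159, 158, 159, 154, 137, 113, 87, 65, 64, 64, 62, 58, 57, 55, 55, 55, 55, 53, 60, 94, 139, 150, 157, 159, 158, 159, 158, 159, 159, 158, 158, 158, 158, 159, 158, 1
[... 2303 characters left out ...]
79296875, 247.8000030517578], [476.29998779296875, 250.3000030517578], [476.0, 277.6000061035156]]), (array([386.6, 386. ]), 453, [[378.3999938964844, 351.1000061035156], [390.3999938964844, 350.6000061035156], [393.29998779296875, 417.8999938964844], [381.3999938964844, 418.3999938964844]]), (array([253.5, 385.3]), 377, [[246.8000030517578, 417.70001220703125], [250.8000030517578, 352.3999938964844], [262.3999938964844, 353.1000061035156], [258.3999938964844, 418.5]]), (array([341.3, 454.8]), 9336, [[123.0, 469.0], [123.0, 435.0], [538.0, 435.0], [538.0, 469.0]])]
(np.float64(385.6129334205366), np.float64(210.72979848515445)) (np.float64(323.16506650602327), np.float64(165.47390458052615))
```

View pics/w2.png

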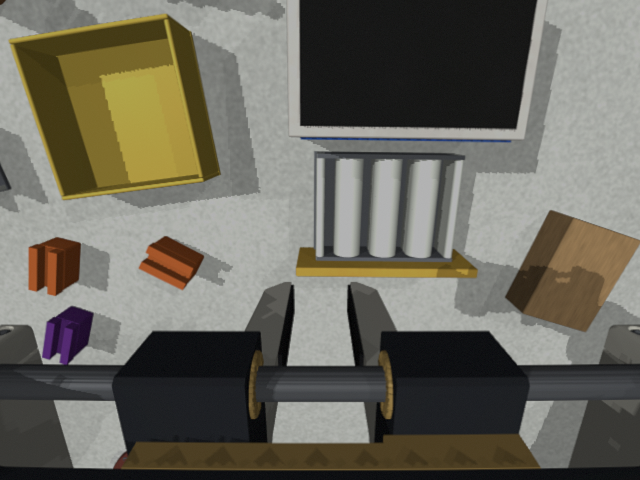

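Second view: bars at (348,205), (385,205) and (423,205), front panel from (296,262) to (476,262).

```bash
python3 - <<'E'
from dr import *
d1=dict(np.load('pics/w1.npz'));d2=dict(np.load('pics/w2.npz'))
def bar(d,r,u0):
    g=cv2.cvtColor(d['pixels'],cv2.COLOR_RGB2GRAY).astype(float)[r-1:r+2].mean(0)
    a=u0
    while g[a]>70:a-=1
    b=u0
    while g[b]>70:b+=1
    a+= (70-g[a])/(g[a+1]-g[a]); b-=(70-g[b])/(g[b-1]-g[b]);return a,b
for d,us,rows in((d1,(286,325,363),(130,160,195)),(d2,(348,385,423),(175,205,240))):
    print('cam',np.array(d['cam_to_world'])[:3,3])
    for r in rows:
        print(r,[(np.round(bar(d,r,u),1),onz(d,sum(bar(d,r,u))/2,r,.05)[:2]) for u in us])
# bar ends: unit-side end & front end of center bar; front-panel corners
def yc(d,box):
    hsv=cv2.cvtColor(d['pixels'],cv2.COLOR_RGB2HSV);m=cv2.inRange(hsv,(18,110,50),(34,255,255))
    x0,y0,x1,y1=box;s=np.zeros_like(m);s[y0:y1,x0:x1]=m[y0:y1,x0:x1]
    c=max(cv2.findContours(s,0,2)[0],key=cv2.contourArea);return cv2.approxPolyDP(c,3,True)[:,0]
print(yc(d1,(220,195,430,245)).tolist(),yc(d2,(285,235,490,290)).tolist())
def g(d,u):return cv2.cvtColor(d['pixels'],cv2.COLOR_RGB2GRAY)[:,u-1:u+2].mean(1).astype(int)
print(g(d1,325)[70:240].tolist());print(g(d2,385)[125:285].tolist())
E
```

```text
cam [ 0.5816 -0.3139  0.4662]
130 [(array([270.5, 299.2]), array([ 0.581 , -0.2733])), (array([310.1, 339. ]), array([ 0.5842, -0.3187])), (array([349.1, 378.8]), array([ 0.5876, -0.3637]))]
160 [(array([271.3, 299.7]), array([ 0.5474, -0.2755])), (array([310. , 338.3]), array([ 0.5507, -0.3208])), (array([348.1, 377.2]), array([ 0.554 , -0.3658]))]
195 [(array([272.2, 299.7]), array([ 0.5061, -0.2779])), (array([309.7, 337.3]), array([ 0.5094, -0.3232])), (array([346.7, 374.9]), array([ 0.5126, -0.3681]))]
cam [ 0.6301 -0.2355  0.4658]
175 [(array([334.1, 362.8]), array([ 0.5833, -0.2722])), (array([370.5, 401.5]), array([ 0.5864, -0.3167])), (array([407.5, 439.9]), array([ 0.5896, -0.3615]))]
205 [(array([333.3, 361.7]), array([ 0.5472, -0.2744])), (array([369.1, 399. ]), array([ 0.5503, -0.3189])), (array([405.2, 436.7]), array([ 0.5535, -0.3639]))]
240 [(array([332.4, 359.9]), array([ 0.5026, -0.2769])), (array([367.2, 396.4]), array([ 0.5057, -0.3216])), (array([402.3, 432.8]), array([ 0.5088, -0.3665]))]
[[229, 226], [230, 232], [416, 235], [418, 228], [402, 212], [395, 212], [
[... 1041 characters left out ...]
3, 113, 113, 113, 114, 115, 115, 114, 113, 114, 112, 59, 36, 48, 62, 63, 61, 73, 143, 168, 179, 178, 178, 178, 178, 178, 178, 178, 178, 178, 178, 178, 178, 178, 178, 178, 178, 178, 178, 178, 178, 178, 179, 178, 179, 178, 178, 178, 179, 178, 178, 178, 178, 179, 179, 178, 178, 178, 178, 178, 178, 179, 179, 178, 178, 178, 178, 178, 179, 179, 178, 178, 178, 178, 178, 178, 178, 178, 178, 178, 178, 178, 179, 179, 178, 178, 178, 178, 178, 179, 178, 178, 178, 178, 178, 178, 178, 178, 179, 178, 177, 179, 178, 178, 178, 178, 179, 178, 178, 178, 178, 178, 178, 179, 179, 174, 141, 94, 89, 90, 86, 81, 79, 80, 80, 81, 86, 113, 142, 147, 146, 146, 146, 145, 145, 145, 145, 162, 162, 163, 164, 163, 165, 166]
```

```bash
python3 - <<'E'
from dr import *
d1=dict(np.load('pics/w1.npz'));d2=dict(np.load('pics/w2.npz'))
for n,p,q in(('frontL',(230,232.5),(296,275)),('frontR',(416.5,235.5),(475.5,277.5)),('barfar',(325.5,110),(386.5,159)),('barnear',(323,215.7),(381.5,257.2)),('unitL',(204.5,73),(290,135)),('unitR',(449,78),(525,138))):
    print(n,*tri(d1,p,d2,q))
E
```

```text
frontL [ 0.463  -0.2176  0.0791] 0.00045579273623006764
frontR [ 0.476  -0.4333  0.0824] 0.00039615999385287737
barfar [ 0.6054 -0.3175  0.0402] 0.0024762744402822444
barnear [ 0.4834 -0.3242  0.0503] 0.0010401124731411026
unitL [ 0.6249 -0.2073  0.1279] 0.000514129290202181
unitR [ 0.6372 -0.4253  0.1312] 0.002582711950938489
```

The checks hold: front top z ≈ 0.08, unit top 0.128, panel width 216 mm, pitch 45.5 mm. drawer_mid ≈ (0.5445, -0.321) with yaw 0.061. Now to the rack.

```bash
python3 -m handwheel '[[[-0.006,0.046,0.002,0,0,1.1,0.3],[-0.006,0.046,0.002,0,0,1.1,0.3],[-0.006,0.046,0.002,0,0,1.1,0.3],[-0.006,0.046,0.002,0,0,1.1,0.3],[-0.006,0.046,0.002,0,0,1.1,0.3]]]'
python3 -m handwheel '[[[-0.006,0.046,0.002,0,0,1.1,0.3],[-0.006,0.046,0.002,0,0,1.1,0.3],[-0.006,0.046,0.002,0,0,1.1,0.3],[-0.006,0.04,0.002,0,0,1.1,0.3],[0,0,0,0,0,0,0.3]]]'
python3 -m handwheel '[[[0,0,0,0,0,0,0.3]]]'
python3 - <<'E'
from seg import *
d=snap('wrist','w3.png');np.savez('pics/w3.npz',**d)
for c,a,b in blobs(d,'blue',60):print(c,a,b.tolist())
E
python3 -m handwheel '[[[0,0.03,0,0,0,0,0.3],[0,0.03,0,0,0,0,0.3],[0,0.02,0,0,0,0,0.3],[0,0,0,0,0,0,0.3],[0,0,0,0,0,0,0.3]]]'
python3 - <<'E'
from seg import *
d=snap('wrist','w4.png');np.savez('pics/w4.npz',**d)
for c,a,b in blobs(d,'blue',60):print(c,a,b.tolist())
E
```

```text
time: 2.35
eef_pos: [0.5161, -0.0136, 0.309]
orientation: [3.14, -0.0, 0.162]
force: [-0.2, -0.3, 0.6]
grip_width: 0.304
finger_force: 0.0
time: 2.85
eef_pos: [0.4917, 0.1708, 0.3171]
orientation: [-3.138, -0.001, 0.251]
force: [0.5, -0.1, 0.1]
grip_width: 0.3
finger_force: 0.0
time: 2.95
eef_pos: [0.4933, 0.1641, 0.3166]
orientation: [3.14, -0.0, 0.241]
force: [0.1, -0.8, 0.4]
grip_width: 0.298
finger_force: 0.0
[206.5 114.9] 873 [[196.1999969482422, 71.19999694824219], [206.60000610351562, 70.0], [217.0, 158.5], [206.60000610351562, 159.8000030517578]]
[292.4 116.1] 745 [[286.20001220703125, 72.0], [294.6000061035156, 71.69999694824219], [298.6000061035156, 160.0], [290.20001220703125, 160.39999389648438]]
[249.6 119.6] 807 [[241.5, 76.0999984741211], [250.8000030517578, 75.4000015258789], [257.70001220703125, 163.89999389648438], [248.39999389648438, 164.60000610351562]]
time: 3.5
eef_pos: [0.4939, 0.2427, 0.3164]
orientation: [3.139, 0.0, 0.239]
force: [0.5, -1.1, -0.5]
grip_width: 0.299
finger_force: 0.0
[277.4 133.1] 716 [[270.5, 91.0], [279.0, 90.5], [284.29998779296875, 176.5], [275.8999938964844, 177.10000610351562]]
[362.  134.2] 770 [[358.0, 177.0], [358.0, 91.0], [366.0, 91.0], [366.0, 177.0]]
[319.9 138.2] 634 [[314.8999938964844, 96.0], [322.3999938964844, 95.80000305175781], [325.1000061035156, 181.0], [317.5, 181.1999969482422]]
[ 95.2 466.8] 91 [[73.9000015258789, 467.29998779296875], [74.0, 465.0], [115.0999984741211, 466.1000061035156], [115.0, 468.3999938964844]]
```

View pics/w3.png

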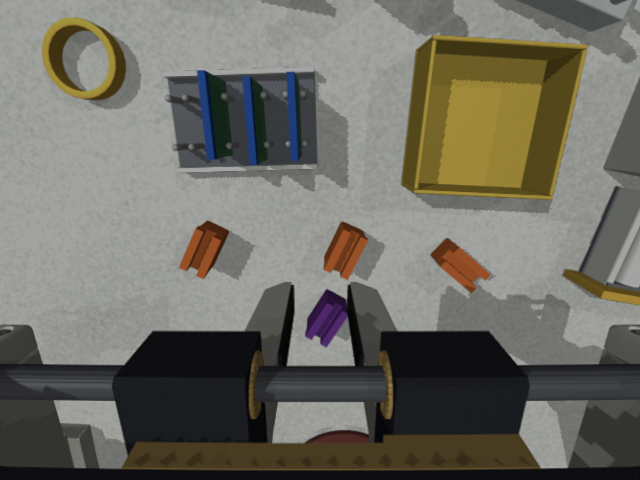

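Wrist view: cassettes' blue bars at (206,115), (250,120) and (292,116), left slot empty. Orange foams are at (204,248), (346,250) and (462,263), purple foam at (326,318), tape at (83,60).

```bash
python3 - <<'E'
from seg import *
np.set_printoptions(precision=4,suppress=True)
d1=dict(np.load('pics/w3.npz'));d2=dict(np.load('pics/w4.npz'))
B1=sorted(blobs(d1,'blue',300),key=lambda t:t[0][0]);B2=sorted(blobs(d2,'blue',300),key=lambda t:t[0][0])
for (c,a,b),(c2,a2,b2) in zip(B1,B2):
    def ends(b):
        b=b[np.argsort(b[:,1])];return b[:2].mean(0),b[2:].mean(0)
    t,bo=[tri(d1,p,d2,q) for p,q in zip(ends(b),ends(b2))]
    print(tri(d1,c,d2,c2),t,bo,'len',np.linalg.norm(t[0]-bo[0]),'yaw',np.arctan2(*(t[0]-bo[0])[[1,0]]), 'at.093',onz(d1,*c,.091)[:2],onz(d2,*c2,.091)[:2])
O1=sorted(blobs(d1,'orange',200),key=lambda t:t[0][0]);O2=sorted(blobs(d2,'orange',200),key=lambda t:t[0][0])
for (c,a,b) in O1:print('o1',c,a,onz(d1,*c,.04),b.tolist())
for (c,a,b) in O2:print('o2',c,a,onz(d2,*c,.04))
E
```

```text
(array([0.5635, 0.3081, 0.0875]), np.float64(0.0002419100040208598)) (array([0.6053, 0.3193, 0.089 ]), np.float64(0.0005253047014795599)) (array([0.518 , 0.2957, 0.087 ]), np.float64(0.0004530729728357215)) len 0.09042525471606182 yaw 0.26484366814499544 at.093 [0.5635 0.307 ] [0.5638 0.3077]
(array([0.5695, 0.2617, 0.0887]), np.float64(0.0002528113397881929)) (array([0.6113, 0.2732, 0.0886]), np.float64(0.0006227317842979255)) (array([0.5243, 0.2492, 0.0898]), np.float64(0.0004193162325688212)) len 0.0903312801681357 yaw 0.2685543014731737 at.093 [0.5697 0.2613] [0.5694 0.2617]
(array([0.5843, 0.2178, 0.0863]), np.float64(0.00027050986817949644)) (array([0.6269, 0.2295, 0.0846]), np.float64(0.00034246097094522607)) (array([0.5394, 0.2054, 0.0879]), np.float64(0.000461589417786927)) len 0.09086059672861073 yaw 0.2682684971658293 at.093 [0.584  0.2174] [0.5843 0.2183]
o1 [203.2 247.7] 1420 [0.3926 0.3027 0.04  ] [[177.1999969482422, 265.6000061035156], [201.1999969482422, 217.60000610351562], [228.0, 231.0], [204.0, 279.0]]
o1 [344.7 249.6] 1455 [0.4355 0.1161 0.04  ] [[319.5, 266.5], [341.3999938964844, 221.0], [369.6000061035156, 234.5], [347.79998779296875, 280.0]]
o1 [458.4 264.1] 1354 [ 0.4522 -0.0415  0.04  ] [[429.20001220703125, 256.29998779296875], [446.3999938964844, 236.60000610351562], [489.6000061035156, 274.3999938964844], [472.29998779296875, 294.0]]
o2 [260.1 261.5] 1286 [0.3921 0.3028 0.04  ]
o2 [398.5 262.4] 1610 [0.4353 0.1183 0.04  ]
o2 [509.6 275.3] 1392 [ 0.4533 -0.0388  0.04  ]
```

Cassette tops measure z ≈ 0.09, length 90 mm and yaw 0.267, as they should. I'll grasp the rightmost one (C at 0.583, 0.2175).

```bash
python3 -m handwheel '[[[0.022,-0.006,-0.04,0,0,0.4,0.3],[0.022,-0.006,-0.04,0,0,0.4,0.3],[0.022,-0.006,-0.04,0,0,0.4,0.3],[0.022,-0.006,-0.04,0,0,0.4,0.3],[0.001,-0.001,-0.03,0,0,0,0.3]]]'
python3 -m handwheel '[[[0,0,0,0,0,0,0.3],[0,0,0,0,0,0,0.3]]]'
```

```text
time: 4.05
eef_pos: [0.5848, 0.2146, 0.1239]
orientation: [3.137, 0.001, 0.263]
force: [-0.8, -0.3, -0.2]
grip_width: 0.3
finger_force: 0.0
time: 4.25
eef_pos: [0.5823, 0.2193, 0.1272]
orientation: [3.141, 0.0, 0.268]
force: [0.3, -0.9, 0.8]
grip_width: 0.302
finger_force: 0.0
```

```bash
python3 -m handwheel '[[[0.001,-0.002,-0.02,0,0,0,0.3],[0,0,-0.02,0,0,0,0.3],[0,0,-0.015,0,0,0,0.3],[0,0,-0.009,0,0,0,0.3],[0,0,0,0,0,0,0.3]]]'
python3 -m handwheel '[[[0,0,0,0,0,0,0.04],[0,0,0,0,0,0,0.04],[0,0,0,0,0,0,0.04],[0,0,0,0,0,0,0.04],[0,0,0,0,0,0,0.04]]]' 20
```

```text
time: 4.75
eef_pos: [0.5832, 0.2189, 0.0636]
orientation: [-3.142, -0.001, 0.271]
force: [-0.2, -0.7, 0.0]
grip_width: 0.306
finger_force: 0.0
time: 5.25
eef_pos: [0.5835, 0.2191, 0.0636]
orientation: [-3.141, -0.002, 0.271]
force: [-0.5, -1.7, 5.3]
grip_width: 0.086
finger_force: 20.0
```

```bash
python3 -m handwheel '[[[0,0,0.01,0,0,0,0.04],[0,0,0.02,0,0,0,0.04],[0,0,0.025,0,0,0,0.04],[0,0,0.03,0,0,0,0.04],[0,0,0.03,0,0,0,0.04]]]'
python3 -m handwheel '[[[-0.002,-0.03,0.01,0,0,-0.8,0.04],[-0.002,-0.04,0,0,0,-0.8,0.04],[-0.004,-0.045,0,0,0,-1.1,0.04],[-0.004,-0.045,0,0,0,-1.1,0.04],[-0.004,-0.045,0,0,0,-1.1,0.04]]]'
```

```text
time: 5.75
eef_pos: [0.5823, 0.2186, 0.1786]
orientation: [-3.142, 0.001, 0.271]
force: [-0.3, 0.0, 0.3]
grip_width: 0.084
finger_force: 20.0
time: 6.25
eef_pos: [0.5662, 0.0122, 0.1879]
orientation: [-3.142, 0.0, 0.185]
force: [0.8, -0.6, -1.7]
grip_width: 0.086
finger_force: 20.0
```

```bash
python3 -m handwheel '[[[-0.002,-0.045,0,0,0,-0.8,0.04],[-0.002,-0.045,0,0,0,-0.8,0.04],[-0.002,-0.045,0,0,0,-0.8,0.04],[-0.002,-0.045,0,0,0,-0.8,0.04],[-0.002,-0.045,0,0,0,-0.8,0.04]]]'
python3 -m handwheel '[[[-0.002,-0.045,0,0,0,-0.8,0.04],[-0.002,-0.045,0,0,0,-0.8,0.04],[-0.002,-0.04,0,0,0,-0.8,0.04],[-0.002,-0.03,0,0,0,-0.7,0.04],[0,-0.017,0,0,0,0,0.04]]]'
python3 -m handwheel '[[[0,0,0,0,0,0,0.04],[0,0,0,0,0,0,0.04],[0,0,0,0,0,0,0.04]]]'
```

```text
time: 6.75
eef_pos: [0.5563, -0.2127, 0.1878]
orientation: [-3.141, 0.0, 0.115]
force: [0.9, 0.1, -0.8]
grip_width: 0.083
finger_force: 20.0
time: 7.25
eef_pos: [0.5466, -0.3923, 0.1873]
orientation: [3.14, 0.002, 0.056]
force: [0.3, 0.4, -0.9]
grip_width: 0.083
finger_force: 20.0
time: 7.55
eef_pos: [0.5496, -0.3856, 0.1877]
orientation: [-3.139, -0.0, 0.064]
force: [-1.0, 0.7, -0.7]
grip_width: 0.085
finger_force: 20.0
```

```bash
python3 -m handwheel '[[[0,-0.004,-0.02,0,0,0,0.04],[0,0,-0.02,0,0,0,0.04],[0,0,-0.015,0,0,0,0.04],[0,0,-0.008,0,0,0,0.04],[0,0,0,0,0,0,0.04]]]'
python3 -m handwheel '[[[0,0,0,0,0,0,0.04],[0,0,0,0,0,0,0.04]]]'
python3 - <<'E'
from h import *
d=snap('wrist','w5.png');np.savez('pics/w5.npz',**d)
# where slot s4 centreline should appear at z=.058, and front/back
for x in(-.06,-.03,0,.03,.06):
    c,s=np.cos(.061),np.sin(.061);p=np.array([.5445+c*x+s*.069,-.321+s*x-c*.069,.058]);print(x,np.round(proj(d,p)))
E
```

```text
time: 8.05
eef_pos: [0.5488, -0.3903, 0.1236]
orientation: [-3.139, 0.002, 0.063]
force: [0.4, 0.2, -0.4]
grip_width: 0.082
finger_force: 20.0
time: 8.25
eef_pos: [0.5497, -0.3923, 0.1259]
orientation: [3.14, -0.002, 0.062]
force: [-0.7, 0.7, -1.2]
grip_width: 0.082
finger_force: 20.0
-0.06 [318. 329.]
-0.03 [318. 294.]
0 [318. 256.]
0.03 [318. 215.]
0.06 [318. 171.]
```

View pics/w5.png

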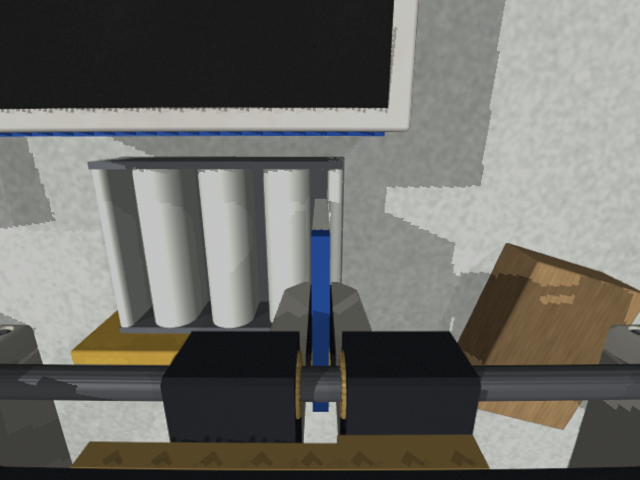

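The plate (blue bar u 312–330, spacer at (321,212)) hangs over the right-hand slot (u 309–330). I'll measure the offset numerically.

```bash
python3 - <<'E'
from h import *
d=dict(np.load('pics/w5.npz'));g=cv2.cvtColor(d['pixels'],cv2.COLOR_RGB2GRAY).astype(int)
for r in(180,192,205,220,240,260):print(r,g[r,300:350].tolist())
print(read_state()['eef_pos'],np.array(d['cam_to_world'])[:3,3])
E
```

```text
180 [145, 138, 132, 126, 120, 113, 107, 103, 93, 80, 73, 69, 70, 70, 70, 69, 70, 70, 71, 70, 69, 70, 71, 69, 70, 70, 71, 91, 143, 179, 193, 196, 196, 195, 196, 196, 195, 194, 189, 175, 157, 133, 110, 89, 123, 136, 134, 134, 134, 135]
192 [145, 139, 133, 127, 120, 114, 108, 103, 94, 84, 73, 71, 69, 70, 70, 70, 70, 70, 70, 70, 70, 69, 71, 70, 69, 68, 80, 113, 150, 181, 195, 196, 196, 196, 196, 195, 196, 192, 186, 172, 151, 125, 95, 95, 139, 142, 140, 140, 141, 141]
205 [157, 152, 146, 139, 134, 127, 120, 115, 106, 94, 74, 70, 70, 74, 94, 115, 115, 116, 114, 115, 115, 116, 115, 115, 115, 114, 112, 116, 145, 119, 128, 139, 145, 152, 156, 158, 158, 155, 150, 146, 136, 117, 80, 103, 135, 136, 134, 136, 137, 138]
220 [148, 141, 135, 130, 122, 117, 121, 116, 109, 95, 74, 69, 79, 114, 116, 116, 115, 115, 114, 115, 115, 115, 115, 115, 116, 115, 114, 111, 124, 168, 135, 138, 147, 153, 158, 159, 158, 154, 150, 142, 133, 113, 89, 122, 136, 136, 134, 134, 132, 135]
240 [149, 144, 138, 131, 125, 117, 114, 116, 109, 97, 80, 69, 68, 68, 68, 67, 68, 70, 67, 69, 69, 70, 67, 68, 67, 69, 67, 69, 67, 76, 109, 143, 149, 154, 157, 158, 157, 153, 147, 140, 125, 98, 106, 141, 142, 141, 141, 140, 140, 141]
260 [151, 145, 138, 132, 125, 119, 115, 117, 111, 99, 79, 69, 68, 69, 69, 69, 68, 69, 68, 67, 67, 69, 67, 68, 69, 68, 68, 66, 67, 85, 123, 144, 151, 155, 159, 157, 155, 151, 145, 135, 116, 87, 115, 138, 139, 139, 138, 138, 138, 136]
[ 0.54955724 -0.39238034  0.12584088] [ 0.6333706  -0.38602794  0.29362177]
```

```bash
python3 -m handwheel '[[[0,0.0015,-0.01,0,0,0,0.04],[0,0,-0.01,0,0,0,0.04],[0,0,-0.01,0,0,0,0.04],[0,0,-0.008,0,0,0,0.04],[0,0,0,0,0,0,0.04]]]'
python3 -m handwheel '[[[0,0,-0.006,0,0,0,0.04],[0,0,-0.006,0,0,0,0.04],[0,0,-0.004,0,0,0,0.04],[0,0,0,0,0,0,0.04],[0,0,0,0,0,0,0.04]]]'
```

```text
time: 8.8
eef_pos: [0.5477, -0.39, 0.0844]
orientation: [-3.139, 0.003, 0.061]
force: [-0.2, -0.0, -1.4]
grip_width: 0.086
finger_force: 20.0
time: 9.3
eef_pos: [0.5489, -0.3907, 0.0707]
orientation: [3.142, -0.0, 0.061]
force: [0.1, -0.2, -0.8]
grip_width: 0.085
finger_force: 20.0
```

Inside the slot with no contact force; the last few mm now.

```bash
python3 -m handwheel '[[[0,0,-0.002,0,0,0,0.04],[0,0,0,0,0,0,0.04],[0,0,0,0,0,0,0.04]]]'
python3 -m handwheel '[[[0,0,-0.001,0,0,0,0.04],[0,0,0,0,0,0,0.04],[0,0,0,0,0,0,0.04]]]'
```

```text
time: 9.6
eef_pos: [0.5492, -0.3909, 0.0697]
orientation: [3.141, -0.001, 0.061]
force: [-1.5, 0.6, 3.9]
grip_width: 0.086
finger_force: 20.0
time: 9.9
eef_pos: [0.5492, -0.391, 0.0696]
orientation: [3.141, -0.001, 0.061]
force: [-2.8, 1.2, 8.8]
grip_width: 0.083
finger_force: 20.0
```

Contact at TCP z 0.0696, exactly as predicted. Release, lift, and go for B.

```bash
python3 -m handwheel '[[[0,0,0,0,0,0,0.3],[0,0,0,0,0,0,0.3],[0,0,0.01,0,0,0,0.3],[0,0,0.03,0,0,0,0.3],[0,0,0.04,0,0,0,0.3]]]'
python3 -m handwheel '[[[0.001,0.03,0.04,0,0,0.8,0.3],[0.001,0.047,0,0,0,0.8,0.3],[0.001,0.047,0,0,0,0.8,0.3],[0.001,0.047,0,0,0,0.8,0.3],[0.001,0.047,0,0,0,0.8,0.3]]]'
python3 -m handwheel '[[[0.001,0.047,0,0,0,0.8,0.3],[0.001,0.047,0,0,0,0.8,0.3],[0.001,0.047,0,0,0,0.8,0.3],[0.001,0.047,0,0,0,0.8,0.3],[0.002,0.047,0,0,0,0.8,0.3]]]'
python3 -m handwheel '[[[0.002,0.047,0,0,0,0.8,0.3],[0.002,0.047,0,0,0,0.8,0.3],[0.002,0.047,0,0,0,0.8,0.3],[0.002,0.047,-0.02,0,0,0.8,0.3],[0,0.01,-0.02,0,0,0.6,0.3]]]'
python3 -m handwheel '[[[0,0,0,0,0,0,0.3],[0,0,0,0,0,0,0.3],[0,0,0,0,0,0,0.3]]]'
```

```text
time: 10.4
eef_pos: [0.5475, -0.3898, 0.1465]
orientation: [-3.138, 0.004, 0.061]
force: [0.9, -0.1, 0.9]
grip_width: 0.303
finger_force: 0.0
time: 10.9
eef_pos: [0.5539, -0.1709, 0.1883]
orientation: [3.141, -0.001, 0.131]
force: [-0.7, -0.4, 0.1]
grip_width: 0.298
finger_force: 0.0
time: 11.4
eef_pos: [0.5598, 0.0641, 0.1882]
orientation: [3.141, -0.001, 0.201]
force: [1.0, -0.4, -0.3]
grip_width: 0.302
finger_force: 0.0
time: 11.9
eef_pos: [0.5665, 0.2685, 0.1487]
orientation: [-3.135, -0.004, 0.277]
force: [-0.3, 0.7, -0.4]
grip_width: 0.298
finger_force: 0.0
time: 12.2
eef_pos: [0.5693, 0.2571, 0.1494]
orientation: [3.14, -0.002, 0.263]
force: [-0.0, -0.0, -0.8]
grip_width: 0.298
finger_force: 0.0
```

```bash
python3 -m handwheel '[[[-0.001,0.004,-0.02,0,0,0,0.3],[0,0,-0.02,0,0,0,0.3],[0,0,-0.02,0,0,0,0.3],[0,0,-0.016,0,0,0,0.3],[0,0,-0.009,0,0,0,0.3]]]'
python3 -m handwheel '[[[0,0,0,0,0,0,0.3],[0,0,0,0,0,0,0.04],[0,0,0,0,0,0,0.04],[0,0,0,0,0,0,0.04],[0,0,0,0,0,0,0.04]]]' 20
python3 -m handwheel '[[[0,0,0,0,0,0,0.04],[0,0,0.01,0,0,0,0.04],[0,0,0.02,0,0,0,0.04],[0,0,0.03,0,0,0,0.04],[0,0,0.03,0,0,0,0.04]]]'
```

```text
time: 12.7
eef_pos: [0.5676, 0.2612, 0.063]
orientation: [3.141, -0.0, 0.264]
force: [0.4, -1.0, -0.8]
grip_width: 0.299
finger_force: 0.0
time: 13.2
eef_pos: [0.5676, 0.2628, 0.064]
orientation: [3.141, -0.002, 0.267]
force: [0.5, -1.6, 2.9]
grip_width: 0.079
finger_force: 20.0
time: 13.7
eef_pos: [0.5659, 0.2638, 0.1538]
orientation: [-3.141, 0.002, 0.268]
force: [0.2, 0.2, -1.9]
grip_width: 0.086
finger_force: 20.0
```

```bash
python3 -m handwheel '[[[0,-0.03,0.03,0,0,-0.8,0.04],[-0.002,-0.045,0,0,0,-0.9,0.04],[-0.002,-0.045,0,0,0,-0.9,0.04],[-0.002,-0.045,0,0,0,-0.9,0.04],[-0.002,-0.045,0,0,0,-0.9,0.04]]]'
python3 -m handwheel '[[[-0.002,-0.045,0,0,0,-0.9,0.04],[-0.002,-0.045,0,0,0,-0.9,0.04],[-0.002,-0.045,0,0,0,-0.9,0.04],[-0.002,-0.045,0,0,0,-0.9,0.04],[-0.002,-0.045,0,0,0,-0.9,0.04]]]'
python3 -m handwheel '[[[-0.001,-0.045,0,0,0,-0.9,0.04],[-0.001,-0.045,0,0,0,-0.9,0.04],[-0.001,-0.04,0,0,0,-0.9,0.04],[0,-0.03,0,0,0,-0.2,0.04],[0,-0.013,0,0,0,0,0.04]]]'
python3 -m handwheel '[[[0,0,0,0,0,0,0.04],[0,0,0,0,0,0,0.04],[0,0,0,0,0,0,0.04]]]'
```

```text
time: 14.2
eef_pos: [0.5583, 0.0524, 0.1835]
orientation: [-3.141, -0.0, 0.191]
force: [0.4, -0.7, -0.4]
grip_width: 0.088
finger_force: 20.0
time: 14.7
eef_pos: [0.5486, -0.1726, 0.1835]
orientation: [-3.14, -0.001, 0.112]
force: [0.4, 0.6, -0.0]
grip_width: 0.087
finger_force: 20.0
time: 15.2
eef_pos: [0.5445, -0.3485, 0.183]
orientation: [3.14, 0.001, 0.056]
force: [-0.3, 0.1, -0.1]
grip_width: 0.083
finger_force: 20.0
time: 15.5
eef_pos: [0.5469, -0.3413, 0.1832]
orientation: [-3.139, -0.001, 0.065]
force: [0.5, 0.1, -0.4]
grip_width: 0.084
finger_force: 20.0
```

```bash
python3 -m handwheel '[[[0,-0.003,-0.02,0,0,0,0.04],[0,0,-0.018,0,0,0,0.04],[0,0,-0.013,0,0,0,0.04],[0,0,-0.007,0,0,0,0.04],[0,0,0,0,0,0,0.04]]]'
python3 -m handwheel '[[[0,0,0,0,0,0,0.04],[0,0,0,0,0,0,0.04],[0,0,0,0,0,0,0.04]]]'
python3 - <<'E'
from h import *
d=snap('wrist','w6.png');np.savez('pics/w6.npz',**d);g=cv2.cvtColor(d['pixels'],cv2.COLOR_RGB2GRAY).astype(int)
for r in(185,195,205,215,225):print(r,g[r,295:350].tolist())
print(read_state()['eef_pos'])
E
```

```text
time: 16.0
eef_pos: [0.5457, -0.3465, 0.1242]
orientation: [-3.14, 0.001, 0.062]
force: [-0.0, 0.2, -0.9]
grip_width: 0.084
finger_force: 20.0
time: 16.3
eef_pos: [0.5463, -0.348, 0.1259]
orientation: [3.141, -0.001, 0.061]
force: [-0.9, 0.5, -1.4]
grip_width: 0.081
finger_force: 20.0
185 [161, 155, 150, 143, 138, 132, 125, 120, 113, 108, 102, 92, 79, 74, 71, 71, 69, 70, 69, 71, 70, 70, 71, 70, 70, 69, 71, 71, 70, 74, 100, 147, 161, 169, 176, 183, 187, 192, 195, 196, 196, 197, 197, 197, 197, 198, 198, 198, 197, 197, 196, 198, 197, 198, 197]
195 [161, 156, 152, 145, 139, 133, 126, 120, 115, 109, 103, 93, 80, 72, 71, 71, 70, 71, 71, 71, 71, 71, 71, 70, 70, 70, 70, 70, 70, 79, 114, 149, 162, 170, 178, 184, 189, 192, 194, 196, 197, 198, 197, 197, 198, 197, 196, 198, 198, 198, 197, 197, 198, 197, 197]
205 [175, 171, 164, 159, 153, 147, 140, 133, 126, 119, 104, 94, 83, 74, 73, 71, 72, 70, 68, 57, 58, 57, 57, 71, 104, 116, 114, 95, 60, 57, 57, 58, 101, 171, 180, 185, 178, 131, 129, 134, 136, 139, 142, 144, 146, 147, 149, 152, 151, 155, 158, 159, 160, 161, 170]
215 [164, 159, 153, 147, 141, 136, 128, 123, 115, 112, 114, 106, 94, 77, 70, 70, 71, 68, 57, 57, 58, 57, 57, 77, 116, 118, 115, 107, 63, 56, 57, 57, 66, 115, 179, 188, 181, 146, 141, 133, 135, 138, 141, 143, 145, 148, 149, 152, 152, 155, 157, 159, 158, 160, 160]
225 [164, 160, 153, 146, 142, 137, 129, 122, 116, 112, 113, 107, 95, 80, 72, 70, 67, 57, 57, 57, 58, 56, 61, 85, 116, 118, 117, 107, 63, 57, 59, 57, 56, 70, 123, 186, 193, 184, 134, 132, 137, 140, 142, 144, 145, 148, 150, 152, 152, 154, 154, 148, 148, 149, 149]
[ 0.54617471 -0.34791129  0.12579796]
```

View pics/w6.png

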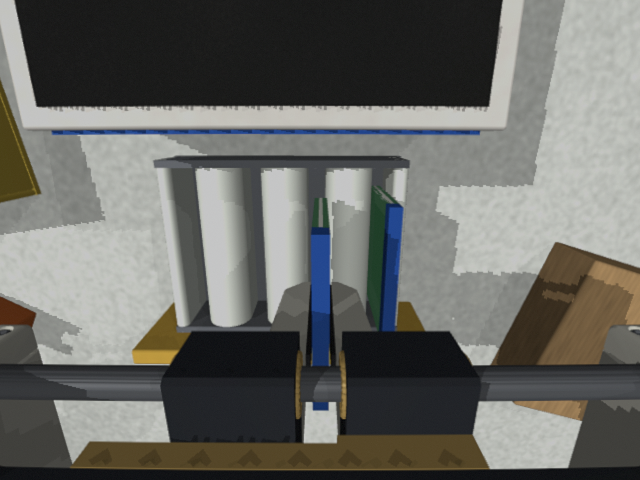

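Plate C stands upright in its slot (blue top at (393,265)). The held plate sits 4 px right of slot centre (320.3 vs 316), so I need +3 mm in y.

```bash
python3 -m handwheel '[[[0,0.003,0,0,0,0,0.04],[0,0,0,0,0,0,0.04],[0,0,-0.008,0,0,0,0.04],[0,0,-0.01,0,0,0,0.04],[0,0,0,0,0,0,0.04]]]'
python3 -m handwheel '[[[0,0,0,0,0,0,0.04]]]'
```

```text
time: 16.85
eef_pos: [0.5443, -0.3439, 0.1047]
orientation: [-3.139, 0.004, 0.061]
force: [-0.7, 0.3, -1.5]
grip_width: 0.084
finger_force: 20.0
time: 16.95
eef_pos: [0.5453, -0.3445, 0.1062]
orientation: [-3.141, 0.001, 0.061]
force: [0.8, 0.1, 0.0]
grip_width: 0.088
finger_force: 20.0
```

```bash
python3 -m handwheel '[[[0,0,-0.01,0,0,0,0.04],[0,0,-0.01,0,0,0,0.04],[0,0,-0.008,0,0,0,0.04],[0,0,-0.004,0,0,0,0.04],[0,0,0,0,0,0,0.04]]]'
python3 -m handwheel '[[[0,0,0,0,0,0,0.04],[0,0,-0.003,0,0,0,0.04],[0,0,-0.002,0,0,0,0.04],[0,0,0,0,0,0,0.04],[0,0,0,0,0,0,0.04]]]'
```

```text
time: 17.45
eef_pos: [0.5452, -0.3444, 0.0739]
orientation: [-3.14, 0.002, 0.061]
force: [-0.3, 0.1, -0.5]
grip_width: 0.087
finger_force: 20.0
time: 17.95
eef_pos: [0.5458, -0.3447, 0.0701]
orientation: [-3.142, -0.0, 0.061]
force: [-0.5, 0.6, -0.0]
grip_width: 0.085
finger_force: 20.0
```

```bash
python3 -m handwheel '[[[0,0,-0.002,0,0,0,0.04],[0,0,0,0,0,0,0.04],[0,0,0,0,0,0,0.04]]]'
python3 -m handwheel '[[[0,0,0,0,0,0,0.3],[0,0,0,0,0,0,0.3],[0,0,0.01,0,0,0,0.3],[0,0,0.03,0,0,0,0.3],[0,0,0.04,0,0,0,0.3]]]'
python3 -m handwheel '[[[0.001,0.03,0.04,0,0,0.8,0.3],[0.001,0.047,0,0,0,0.8,0.3],[0.001,0.047,0,0,0,0.8,0.3],[0.001,0.047,0,0,0,0.8,0.3],[0.001,0.047,0,0,0,0.8,0.3]]]'
python3 -m handwheel '[[[0.001,0.047,0,0,0,0.8,0.3],[0.001,0.047,0,0,0,0.8,0.3],[0.001,0.047,0,0,0,0.8,0.3],[0.001,0.047,0,0,0,0.8,0.3],[0.002,0.047,0,0,0,0.8,0.3]]]'
python3 -m handwheel '[[[0.001,0.047,0,0,0,0.8,0.3],[0.001,0.047,0,0,0,0.8,0.3],[0.001,0.047,0,0,0,0.8,0.3],[0.001,0.047,-0.02,0,0,0.8,0.3],[0,0.012,-0.02,0,0,0.6,0.3]]]'
python3 -m handwheel '[[[0,0,0,0,0,0,0.3],[0,0,0,0,0,0,0.3],[0,0,0,0,0,0,0.3]]]'
```

```text
time: 18.25
eef_pos: [0.5462, -0.3448, 0.07]
orientation: [3.141, -0.001, 0.061]
force: [-2.1, 1.5, 7.1]
grip_width: 0.087
finger_force: 20.0
time: 18.75
eef_pos: [0.5445, -0.3439, 0.1472]
orientation: [-3.139, 0.004, 0.061]
force: [1.0, -0.6, 0.3]
grip_width: 0.298
finger_force: 0.0
time: 19.25
eef_pos: [0.5509, -0.1249, 0.1889]
orientation: [3.141, -0.001, 0.131]
force: [0.1, -0.0, 0.2]
grip_width: 0.303
finger_force: 0.0
time: 19.75
eef_pos: [0.5568, 0.1102, 0.1889]
orientation: [3.141, -0.001, 0.201]
force: [1.4, 0.1, 0.6]
grip_width: 0.299
finger_force: 0.0
time: 20.25
eef_pos: [0.5591, 0.316, 0.1492]
orientation: [-3.135, -0.003, 0.276]
force: [0.2, 0.1, -0.4]
grip_width: 0.295
finger_force: 0.0
time: 20.55
eef_pos: [0.5624, 0.305, 0.1499]
orientation: [3.14, -0.002, 0.263]
force: [0.7, -0.2, 0.5]
grip_width: 0.3
finger_force: 0.0
```

```bash
python3 -m handwheel '[[[0,0.002,-0.02,0,0,0,0.3],[0,0,-0.02,0,0,0,0.3],[0,0,-0.02,0,0,0,0.3],[0,0,-0.016,0,0,0,0.3],[0,0,-0.01,0,0,0,0.3]]]'
python3 -m handwheel '[[[0,0,0,0,0,0,0.3],[0,0,0,0,0,0,0.04],[0,0,0,0,0,0,0.04],[0,0,0,0,0,0,0.04],[0,0,0,0,0,0,0.04]]]' 20
python3 -m handwheel '[[[0,0,0,0,0,0,0.04],[0,0,0.01,0,0,0,0.04],[0,0,0.02,0,0,0,0.04],[0,0,0.03,0,0,0,0.04],[0,0,0.03,0,0,0,0.04]]]'
```

```text
time: 21.05
eef_pos: [0.5618, 0.3071, 0.0626]
orientation: [3.141, -0.001, 0.264]
force: [-0.2, 0.4, -0.2]
grip_width: 0.299
finger_force: 0.0
time: 21.55
eef_pos: [0.5616, 0.3089, 0.0635]
orientation: [3.141, -0.002, 0.267]
force: [-0.6, -1.3, 3.9]
grip_width: 0.087
finger_force: 20.0
time: 22.05
eef_pos: [0.5598, 0.3096, 0.153]
orientation: [-3.141, 0.002, 0.268]
force: [0.2, 1.4, -2.6]
grip_width: 0.085
finger_force: 20.0
```

```bash
python3 -m handwheel '[[[0,-0.03,0.03,0,0,-0.8,0.04],[-0.002,-0.045,0,0,0,-0.9,0.04],[-0.002,-0.045,0,0,0,-0.9,0.04],[-0.002,-0.045,0,0,0,-0.9,0.04],[-0.002,-0.045,0,0,0,-0.9,0.04]]]'
python3 -m handwheel '[[[-0.002,-0.045,0,0,0,-0.9,0.04],[-0.002,-0.045,0,0,0,-0.9,0.04],[-0.002,-0.045,0,0,0,-0.9,0.04],[-0.002,-0.045,0,0,0,-0.9,0.04],[-0.002,-0.045,0,0,0,-0.9,0.04]]]'
python3 -m handwheel '[[[0,-0.045,0,0,0,-0.9,0.04],[0,-0.045,0,0,0,-0.9,0.04],[0,-0.04,0,0,0,-0.9,0.04],[0,-0.03,0,0,0,-0.2,0.04],[0,-0.013,0,0,0,0,0.04]]]'
python3 -m handwheel '[[[0,0,-0.02,0,0,0,0.04],[0,0,-0.018,0,0,0,0.04],[0,0,-0.013,0,0,0,0.04],[0,0,-0.007,0,0,0,0.04],[0,0,0,0,0,0,0.04]]]'
python3 -m handwheel '[[[0,0,0,0,0,0,0.04],[0,0,0,0,0,0,0.04],[0,0,0,0,0,0,0.04]]]'
python3 - <<'E'
from h import *
d=snap('wrist','w7.png');np.savez('pics/w7.npz',**d);g=cv2.cvtColor(d['pixels'],cv2.COLOR_RGB2GRAY).astype(int)
for r in(185,195,205,215,225):print(r,g[r,295:350].tolist())
print(read_state()['eef_pos'])
E
```

```text
time: 22.55
eef_pos: [0.5521, 0.0983, 0.1828]
orientation: [-3.141, -0.0, 0.19]
force: [1.2, -0.6, -0.5]
grip_width: 0.085
finger_force: 20.0
time: 23.05
eef_pos: [0.5424, -0.1266, 0.1827]
orientation: [-3.14, -0.0, 0.112]
force: [0.7, 0.4, -1.8]
grip_width: 0.085
finger_force: 20.0
time: 23.55
eef_pos: [0.5415, -0.3025, 0.1823]
orientation: [3.14, 0.001, 0.056]
force: [-0.5, -0.4, -0.5]
grip_width: 0.081
finger_force: 20.0
time: 24.05
eef_pos: [0.5425, -0.2974, 0.1236]
orientation: [-3.14, 0.002, 0.062]
force: [-1.0, 0.4, -1.5]
grip_width: 0.085
finger_force: 20.0
time: 24.35
eef_pos: [0.5433, -0.2989, 0.1254]
orientation: [3.141, -0.002, 0.061]
force: [0.2, 0.4, -1.8]
grip_width: 0.083
finger_force: 20.0
185 [184, 180, 173, 171, 166, 161, 156, 149, 144, 138, 131, 125, 118, 112, 107, 99, 89, 77, 72, 71, 72, 72, 72, 71, 71, 72, 72, 71, 71, 72, 72, 72, 71, 72, 91, 134, 156, 167, 175, 183, 187, 192, 197, 199, 199, 200, 200, 200, 199, 200, 200, 200, 201, 201, 200]
195 [184, 180, 175, 171, 166, 162, 157, 151, 144, 138, 132, 125, 119, 113, 107, 101, 88, 75, 72, 71, 72, 72, 71, 71, 72, 73,
[... 271 characters left out ...]
, 61, 58, 60, 59, 61, 84, 120, 145, 159, 170, 166, 120, 120, 127, 129, 133, 136, 138, 142, 144, 146, 149, 151, 152, 154, 168, 193]
215 [185, 181, 178, 174, 168, 164, 159, 152, 147, 140, 133, 130, 131, 125, 119, 113, 100, 78, 57, 59, 58, 58, 58, 78, 118, 119, 119, 110, 64, 58, 58, 62, 69, 82, 121, 146, 161, 171, 180, 173, 130, 125, 130, 134, 137, 141, 141, 145, 146, 150, 150, 152, 155, 156, 158]
225 [186, 182, 179, 172, 169, 164, 160, 152, 147, 141, 133, 127, 123, 126, 120, 112, 95, 59, 56, 57, 57, 56, 61, 81, 110, 112, 110, 105, 62, 55, 57, 56, 57, 59, 93, 148, 163, 172, 180, 174, 127, 126, 131, 135, 138, 141, 143, 145, 147, 144, 145, 146, 147, 148, 148]
[ 0.54317058 -0.29890446  0.12520659]
```

Plate centre 320.5 against slot centre 320.4, so it is aligned. Insert.

```bash
python3 -m handwheel '[[[0,0,-0.008,0,0,0,0.04],[0,0,-0.01,0,0,0,0.04],[0,0,0,0,0,0,0.04]]]'
python3 -m handwheel '[[[0,0,-0.01,0,0,0,0.04],[0,0,-0.01,0,0,0,0.04],[0,0,-0.008,0,0,0,0.04],[0,0,-0.004,0,0,0,0.04],[0,0,0,0,0,0,0.04]]]'
python3 -m handwheel '[[[0,0,-0.003,0,0,0,0.04],[0,0,-0.003,0,0,0,0.04],[0,0,0,0,0,0,0.04],[0,0,0,0,0,0,0.04]]]'
```

```text
time: 24.7
eef_pos: [0.5413, -0.298, 0.1043]
orientation: [-3.139, 0.004, 0.061]
force: [-0.2, 0.2, -0.5]
grip_width: 0.083
finger_force: 20.0
time: 25.2
eef_pos: [0.5423, -0.2984, 0.0735]
orientation: [-3.141, 0.001, 0.061]
force: [-0.8, -0.9, -1.4]
grip_width: 0.083
finger_force: 20.0
time: 25.6
eef_pos: [0.5435, -0.299, 0.0694]
orientation: [3.141, -0.002, 0.061]
force: [-0.2, -0.2, 3.1]
grip_width: 0.084
finger_force: 20.0
```

```bash
python3 -m handwheel '[[[0,0,0,0,0,0,0.3],[0,0,0,0,0,0,0.3],[0,0,0.01,0,0,0,0.3],[0,0,0.04,0,0,0,0.3],[0,0,0.04,0,0,0,0.3]]]'
python3 -m handwheel '[[[0,0,0.04,0,0,0,0.3],[-0.03,-0.005,0.04,0,0,0,0.1],[-0.035,-0.006,0,0,0,0,0],[-0.035,-0.01,0,0,0,0,0],[-0.035,-0.01,0,0,0,0,0]]]' 20
python3 -m handwheel '[[[0,0,0,0,0,0,0],[0,0,0,0,0,0,0]]]'
python3 - <<'E'
from seg import *
np.set_printoptions(precision=4,suppress=True)
d=snap('wrist','w8.png');s=snap('side')
a=cv2.cvtColor(s['pixels'],cv2.COLOR_RGB2BGR)[120:240,240:400]
cv2.imwrite('pics/w8.png',np.hstack([cv2.resize(cv2.cvtColor(d['pixels'],cv2.COLOR_RGB2BGR),(400,300)),cv2.resize(a,(400,300))]))
for n,q in(('w',d),('s',s)):
  for c,ar,b in blobs(q,'blue',30):print(n,c,ar,onz(q,*c,.093))
E
```

```text
time: 26.1
eef_pos: [0.5422, -0.2984, 0.1591]
orientation: [-3.14, 0.002, 0.061]
force: [0.9, 0.3, 0.3]
grip_width: 0.299
finger_force: 0.0
time: 26.6
eef_pos: [0.4067, -0.3299, 0.2394]
orientation: [3.14, -0.001, 0.062]
force: [-0.1, -1.3, 0.0]
grip_width: 0.02
finger_force: 0.0
time: 26.8
eef_pos: [0.4076, -0.3301, 0.2391]
orientation: [3.141, -0.001, 0.059]
force: [0.2, 0.7, 1.0]
grip_width: 0.004
finger_force: 0.0
w [291.7  60.1] 1309 [ 0.5469 -0.2976  0.093 ]
w [347.8  60.8] 1307 [ 0.5491 -0.3435  0.093 ]
w [404.6  60.5] 1513 [ 0.5522 -0.39    0.093 ]
s [624.5   9.6] 121 [-0.5206 -1.8434  0.093 ]
s [585.7  25.9] 346 [-0.3126 -1.6034  0.093 ]
s [634.5  35.3] 305 [-0.5253 -1.5716  0.093 ]
s [568.9 112.8] 189 [-0.1828 -0.855   0.093 ]
s [621.8 171.4] 362 [-0.3309 -0.5597  0.093 ]
s [349.9 159.9] 92 [ 0.5466 -0.3878  0.093 ]
s [348.3 168.9] 119 [ 0.5418 -0.3428  0.093 ]
s [345.8 178.1] 123 [ 0.5398 -0.2977  0.093 ]
s [219.5 266.1] 94 [0.7958 0.1337 0.093 ]
s [215.9 329.7] 136 [0.7277 0.32   0.093 ]
s [546.  475.3] 479 [-0.0571  0.464   0.093 ]
```

View pics/w8.png

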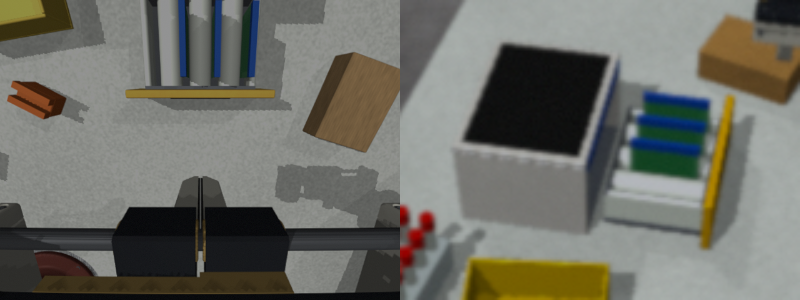

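All three cassettes stand upright in the drawer; in the side crop their blue tops are at (677,100), (672,122) and (666,145). Now lower the closed fingers in front of the panel and push.

```bash
python3 -m handwheel '[[[0,0.001,-0.045,0,0,0,0],[0,0.001,-0.045,0,0,0,0],[0,0,-0.045,0,0,0,0],[0,0,-0.03,0,0,0,0],[0,0,-0.016,0,0,0,0]]]'
python3 -m handwheel '[[[0.02,0,0,0,0,0,0],[0.015,0.001,0,0,0,0,0],[0.01,0.001,0,0,0,0,0],[0.01,0.001,0,0,0,0,0],[0.01,0.001,0,0,0,0,0]]]'
```

```text
time: 27.4
eef_pos: [0.4083, -0.3256, 0.0542]
orientation: [-3.138, 0.003, 0.064]
force: [-0.2, -0.5, 0.7]
grip_width: 0.004
finger_force: 0.0
time: 27.9
eef_pos: [0.4714, -0.3233, 0.0569]
orientation: [-3.14, 0.005, 0.061]
force: [-4.8, -0.5, 0.7]
grip_width: 0.007
finger_force: 2.0
```

```bash
python3 -m handwheel '[[[0.012,0.001,0,0,0,0,0],[0.012,0.001,0,0,0,0,0],[0.012,0.001,0,0,0,0,0],[0.012,0.001,0,0,0,0,0],[0.012,0.001,0,0,0,0,0]]]'
python3 -m handwheel '[[[0.012,0.001,0,0,0,0,0],[0.012,0.001,0,0,0,0,0],[0.012,0.001,0,0,0,0,0],[0.01,0.001,0,0,0,0,0],[0.006,0,0,0,0,0,0]]]'
```

```text
time: 28.4
eef_pos: [0.5335, -0.3196, 0.057]
orientation: [3.141, 0.001, 0.06]
force: [-4.1, -2.5, -1.1]
grip_width: 0.008
finger_force: 2.0
time: 28.9
eef_pos: [0.5867, -0.3146, 0.0575]
orientation: [3.141, -0.002, 0.062]
force: [-2.9, -1.5, 0.7]
grip_width: 0.005
finger_force: 1.7
```

```bash
python3 -m handwheel '[[[0.005,0,0,0,0,0,0],[0.005,0,0,0,0,0,0],[0.003,0,0,0,0,0,0],[0,0,0,0,0,0,0]]]'
python3 -m handwheel '[[[0.004,0,0,0,0,0,0],[0.003,0,0,0,0,0,0],[0,0,0,0,0,0,0]]]'
```

```text
time: 29.3
eef_pos: [0.5992, -0.3138, 0.0574]
orientation: [-3.141, -0.002, 0.062]
force: [-0.6, -0.2, -0.4]
grip_width: 0.005
finger_force: 0.5
time: 29.6
eef_pos: [0.6061, -0.3135, 0.0574]
orientation: [-3.14, -0.002, 0.062]
force: [-0.8, 0.3, 0.2]
grip_width: 0.009
finger_force: 0.7
```

```bash
python3 -m handwheel '[[[0.003,0,0,0,0,0,0],[0.003,0,0,0,0,0,0],[0,0,0,0,0,0,0]]]'
python3 -m handwheel '[[[0.003,0,0,0,0,0,0],[0,0,0,0,0,0,0]]]'
python3 - <<'E'
from seg import *
d=snap('wrist');s=snap('side')
print(np.round(read_state()['force'],1))
for c,a,b in blobs(d,'yellow',100)[:4]:print(c,a,b.tolist())
for c,a,b in blobs(s,'yellow',60):print(c,a,onz(s,*c,.07),b.tolist())
E
```

```text
time: 29.9
eef_pos: [0.6081, -0.3139, 0.0571]
orientation: [-3.139, 0.007, 0.061]
force: [-8.5, 2.9, 5.1]
grip_width: 0.004
finger_force: 3.9
time: 30.1
eef_pos: [0.608, -0.3139, 0.0572]
orientation: [-3.137, 0.013, 0.06]
force: [-13.0, 3.5, 9.1]
grip_width: 0.005
finger_force: 6.4
[-12.7   4.2   9.2]
[276.8 454.2] 9229 [[53.0, 436.0], [468.0, 436.0], [468.0, 469.0], [53.0, 469.0]]
[63.9 74.7] 21663 [ 1.85148131 -0.65786122  0.07      ] [[-0.0, 0.0], [169.0, 0.0], [169.0, 217.0], [0.0, 217.0]]
[629.5 156.7] 416 [-0.38220379 -0.67812072  0.07      ] [[619.2999877929688, 133.8000030517578], [628.7999877929688, 131.60000610351562], [639.7999877929688, 179.1999969482422], [630.2000122070312, 181.39999389648438]]
[318.9 194.7] 207 [ 0.61004176 -0.22553244  0.07      ] [[309.8999938964844, 210.60000610351562], [319.1000061035156, 177.89999389648438], [326.70001220703125, 180.0], [317.5, 212.6999969482422]]
[292.2 253.5] 3474 [0.62180392 0.02380803 0.07      ] [[258.20001220703125, 280.8999938964844], [261.29998779296875, 221.89999389648438], [323.5, 225.1999969482422], [320.3999938964844, 284.1000061035156]]
[249.5 421.8] 601 [0.5728789  0.50623494 0.07      ] [[231.0, 402.0], [268.0, 402.0], [268.0, 442.0], [231.0, 442.0]]
```

It stalled at TCP x 0.608 with the force rising to 13 N, which looks like the stop. I'll back off and look.

```bash
python3 -m handwheel '[[[-0.01,0,0,0,0,0,0],[-0.03,0,0,0,0,0,0],[-0.05,0.02,0.04,0,0,0,0.3],[-0.05,0.03,0.045,0,0,0,0.6],[-0.04,0.04,0.045,0,0,0,0.7]]]'
python3 -m handwheel '[[[-0.02,0.04,0.045,0,0,0,0.7],[0,0.04,0.04,0,0,0,0.7],[0,0.03,0.04,0,0,0,0.7],[0,0,0,0,0,0,0.7],[0,0,0,0,0,0,0.7]]]'
python3 -m handwheel '[[[0,0,0,0,0,0,0.7]]]'
python3 - <<'E'
from seg import *
np.set_printoptions(precision=4,suppress=True)
d=snap('wrist','w9.png');np.savez('pics/w9.npz',**d)
for k in('orange','yellow'):
  for c,a,b in blobs(d,k,200):print(k,c,a,onz(d,*c,.04),b.tolist())
E
```

```text
time: 30.7
eef_pos: [0.4746, -0.2532, 0.1498]
orientation: [3.139, -0.003, 0.058]
force: [0.4, 0.7, 0.7]
grip_width: 0.218
finger_force: 0.0
time: 31.2
eef_pos: [0.4612, -0.1548, 0.261]
orientation: [3.139, -0.006, 0.063]
force: [-0.3, -0.5, -0.3]
grip_width: 0.646
finger_force: 0.0
time: 31.3
eef_pos: [0.4592, -0.156, 0.2588]
orientation: [3.141, 0.0, 0.06]
force: [0.3, 0.1, 0.3]
grip_width: 0.688
finger_force: 0.0
orange [ 81.9 215.1] 1585 [0.4369 0.1182 0.04  ] [[52.900001525878906, 240.8000030517578], [66.5, 180.8000030517578], [115.0, 191.89999389648438], [101.4000015258789, 251.8000030517578]]
orange [227.7 207.9] 1245 [ 0.4549 -0.0502  0.04  ] [[196.0, 205.0], [207.8000030517578, 181.39999389648438], [259.0, 207.0], [247.1999969482422, 230.60000610351562]]
orange [218.5 223.8] 554 [ 0.4356 -0.0392  0.04  ] [[191.1999969482422, 215.5], [195.6999969482422, 206.60000610351562], [245.8000030517578, 232.39999389648438], [241.3000030517578, 241.3000030517578]]
yellow [189.2  57.1] 17682 [ 0.608  -0.0141  0.04  ] [[69.9000015258789, 0.0], [256.6000061035156, -28.200000762939453], [276.6000061035156, 103.80000305175781], [89.80000305175781, 132.10000610351562]]
yellow [504.5  50.9] 3635 [ 0.6329 -0.3306  0.04  ] [[377.0, 43.599998474121094], [629.5, 33.29999923706055], [630.5, 58.70000076293945], [378.0, 69.0]]
yellow [466.2 386.5] 710 [ 0.2271 -0.367   0.04  ] [[450.3999938964844, 351.3999938964844], [472.3999938964844, 349.5], [478.1000061035156, 416.3999938964844], [456.0, 418.29998779296875]]
yellow [168.9 391.8] 238 [0.1947 0.0357 0.04  ] [[165.0, 359.0], [175.0, 359.0], [175.0, 417.0], [165.0, 417.0]]
yellow [412.6 453.9] 5681 [ 0.1042 -0.3113  0.04  ] [[213.60000610351562, 438.29998779296875], [629.5999755859375, 432.8999938964844], [630.0, 466.70001220703125], [214.0, 472.1000061035156]]
```

View pics/w9.png

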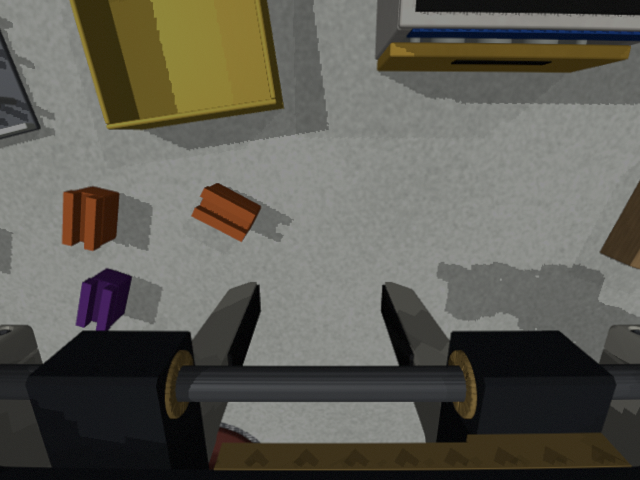

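Drawer panel at (504,52) appears shut against the unit. Foams are at (90,218) and (227,211). I'll check the drawer gap numerically and get the foam's edges.

```bash
python3 - <<'E'
from seg import *
np.set_printoptions(precision=4,suppress=True)
d=dict(np.load('pics/w9.npz'))
im=d['pixels'];
for u in(420,480,560,600):print(u,[(r,im[r,u].tolist()) for r in range(30,76,2)])
for u in (420,480,560,600):
    print(u,[ (r,onz(d,u,r,.082)[:2].round(4).tolist()) for r in(40,44,48,52,56,60)])
a=cv2.cvtColor(im,cv2.COLOR_RGB2BGR)
cv2.imwrite('pics/c9.png',np.hstack([cv2.resize(a[0:100,370:570],(400,200),interpolation=cv2.INTER_CUBIC)[:200],cv2.resize(a[165:265,165:365],(400,200),interpolation=cv2.INTER_CUBIC)]))
E
```

```text
420 [(30, [19, 44, 95]), (32, [8, 19, 42]), (34, [6, 17, 40]), (36, [6, 16, 39]), (38, [53, 56, 58]), (40, [58, 60, 60]), (42, [68, 61, 43]), (44, [101, 81, 31]), (46, [101, 81, 30]), (48, [102, 81, 33]), (50, [102, 82, 33]), (52, [100, 81, 31]), (54, [100, 80, 31]), (56, [77, 61, 21]), (58, [56, 45, 14]), (60, [55, 44, 13]), (62, [55, 44, 14]), (64, [57, 46, 17]), (66, [55, 44, 15]), (68, [57, 44, 14]), (70, [60, 50, 25]), (72, [91, 92, 90]), (74, [93, 94, 91])]
480 [(30, [16, 34, 73]), (32, [10, 25, 52]), (34, [6, 17, 39]), (36, [11, 19, 40]), (38, [40, 45, 53]), (40, [71, 73, 70]), (42, [72, 71, 67]), (44, [94, 75, 27]), (46, [101, 80, 31]), (48, [101, 80, 30]), (50, [101, 82, 33]), (52, [99, 80, 30]), (54, [100, 81, 32]), (56, [84, 67, 24]), (58, [56, 44, 12]), (60, [24, 22, 11]), (62, [1, 3, 2]), (64, [34, 27, 9]), (66, [59, 47, 18]), (68, [59, 47, 16]), (70, [58, 46, 18]), (72, [88, 88, 82]), (74, [92, 93, 91])]
560 [(30, [31, 49, 90]), (32, [20, 44, 91]), (34, [3, 15, 38]), (36, [5, 16, 39]), (38, [5, 15, 38]), (40, [52, 52, 50]), (42, [51, 53, 50]), (44, [76, 63, 28]), (46, [
[... 679 characters left out ...]
4]), (68, [96, 97, 94]), (70, [98, 99, 97]), (72, [98, 99, 97]), (74, [99, 99, 97])]
420 [(40, [0.6268, -0.2339]), (44, [0.6236, -0.2343]), (48, [0.6204, -0.2347]), (52, [0.6172, -0.2352]), (56, [0.614, -0.2356]), (60, [0.6107, -0.2361])]
480 [(40, [0.6303, -0.2873]), (44, [0.6272, -0.2879]), (48, [0.624, -0.2885]), (52, [0.6208, -0.2891]), (56, [0.6175, -0.2897]), (60, [0.6143, -0.2903])]
560 [(40, [0.6354, -0.3592]), (44, [0.6322, -0.36]), (48, [0.6291, -0.3608]), (52, [0.6258, -0.3616]), (56, [0.6226, -0.3624]), (60, [0.6194, -0.3633])]
600 [(40, [0.6381, -0.3955]), (44, [0.6349, -0.3964]), (48, [0.6318, -0.3974]), (52, [0.6285, -0.3983]), (56, [0.6253, -0.3992]), (60, [0.6221, -0.4002])]
```

View pics/c9.png

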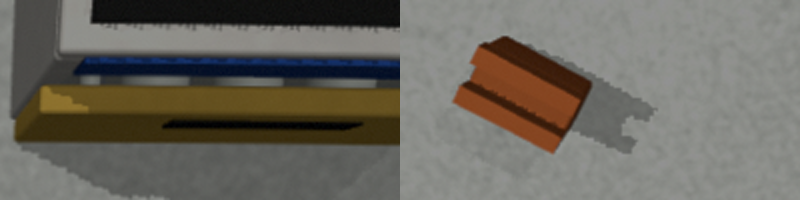

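The panel's outer top edge moved 149 mm, from x 0.4695 to 0.618, and its inner edge lies within 1–2 mm of the unit's front, so the drawer is home. The crop shows the foam's bright top face with the groove at (520,95). Next, measure each foam's top face by brightness, against 62×36 mm.

```bash
cat > foam.py <<'E'
from seg import *
np.set_printoptions(precision=4,suppress=True)
def foams(d,z=.05):
    hsv=cv2.cvtColor(d['pixels'],cv2.COLOR_RGB2HSV);m=cv2.inRange(hsv,(4,150,30),(15,255,255))
    m=cv2.morphologyEx(m,cv2.MORPH_CLOSE,np.ones((5,5)))
    n,l,s,c=cv2.connectedComponentsWithStats(m)
    for i in range(1,n):
        if s[i,4]<500: continue
        v=hsv[...,2];t,_=cv2.threshold(v[l==i].reshape(-1,1),0,255,cv2.THRESH_OTSU)
        b=((l==i)&(v>t)).astype(np.uint8)
        pts=np.argwhere(b)[:,::-1]
        w=np.array([onz(d,u,vv,z)[:2]*1000 for u,vv in pts],np.float32)
        (ctr,sz,ang)=cv2.minAreaRect(w)
        bx=cv2.boxPoints((ctr,sz,ang));e=max((bx[1]-bx[0],bx[2]-bx[1]),key=np.linalg.norm)
        print(c[i].round(0),'n',len(pts),'ctr',np.round(ctr,1),'size',np.round(sz,1),'long yaw deg',np.degrees(np.arctan2(e[1],e[0])).round(1))
E
python3 - <<'E'
from foam import *
d=dict(np.load('pics/w9.npz'));foams(d)
P=[onz(d,u,v,.05)[:2] for u,v in((192.5,214),(241.5,240),(256.5,212.5),(204,187.5))]
print(np.array(P),np.mean(P,0),np.linalg.norm(P[1]-P[0]),np.linalg.norm(P[2]-P[1]))
print('w3');foams(dict(np.load('pics/w3.npz')));print('top');foams(snap('top')) if 0 else None
E
```

```text
[226. 211.] n 1427 ctr [448.8 -47.6] size [61.4 35.6] long yaw deg 64.2
[ 89. 217.] n 1233 ctr [434.2 115.4] size [35.7 66.2] long yaw deg -9.2
[[ 0.448  -0.0134]
 [ 0.4209 -0.0677]
 [ 0.4539 -0.0846]
 [ 0.4784 -0.0274]] [ 0.4503 -0.0483] 0.06071660482284365 0.03708795157989055
w3
[204. 248.] n 703 ctr [389.7 303. ] size [35. 66.] long yaw deg -13.8
[345. 250.] n 778 ctr [433.3 115. ] size [35.  63.1] long yaw deg -11.0
[459. 264.] n 984 ctr [450.3 -45.1] size [68.6 34.4] long yaw deg 64.2
top
```

```bash
python3 -m handwheel '[[[0,0.03,0,0,0,7.6,0.7],[0,0.03,0,0,0,7.6,0.7],[-0.005,0.02,0,0,0,7.6,0.7],[-0.005,0.02,-0.02,0,0,7.6,0.7],[0,0.008,-0.04,0,0,7.6,0.7]]]'
python3 -m handwheel '[[[0,0,-0.04,0,0,7.6,0.7],[0,0,-0.04,0,0,7.6,0.7],[0,0,0,0,0,7.6,0.7],[0,0,0,0,0,0,0.7],[0,0,0,0,0,0,0.7]]]'
python3 -c "
from h import *
print(read_state()['joint_positions'].round(2))"
```

```text
time: 31.85
eef_pos: [0.4511, -0.0458, 0.2]
orientation: [3.138, -0.005, 0.73]
force: [0.8, -1.0, -1.7]
grip_width: 0.693
finger_force: 0.0
time: 32.35
eef_pos: [0.4495, -0.0476, 0.1191]
orientation: [-3.141, -0.0, 1.118]
force: [-0.3, -0.3, -0.5]
grip_width: 0.702
finger_force: 0.0
[ 0.28  0.48 -0.31  2.09  0.25  0.61 -0.66]
```

```bash
python3 -m handwheel '[[[0,0,-0.03,0,0,0,0.7],[0,0,-0.03,0,0,0,0.7],[0,0,-0.025,0,0,0,0.7],[0,0,-0.015,0,0,0,0.7],[0,0,-0.005,0,0,0,0.7]]]'
python3 -m handwheel '[[[0,0,0,0,0,0,0.7],[0,0,0,0,0,0,0.3],[0,0,0,0,0,0,0.3],[0,0,0,0,0,0,0.3],[0,0,0,0,0,0,0.3]]]' 12
python3 -m handwheel '[[[0,0,0,0,0,0,0.3],[0,0,0.02,0,0,0,0.3],[0,0,0.04,0,0,0,0.3],[0,0,0.04,0,0,0,0.3],[0,0,0.04,0,0,0,0.3]]]'
```

```text
time: 32.85
eef_pos: [0.4494, -0.0472, 0.0138]
orientation: [-3.141, 0.001, 1.12]
force: [-0.1, 0.9, 0.6]
grip_width: 0.698
finger_force: 0.0
time: 33.35
eef_pos: [0.4496, -0.0469, 0.0151]
orientation: [3.141, -0.0, 1.122]
force: [-1.2, -0.2, 0.3]
grip_width: 0.405
finger_force: 0.0
time: 33.85
eef_pos: [0.4487, -0.0468, 0.156]
orientation: [-3.141, 0.0, 1.122]
force: [-0.5, -1.0, -0.2]
grip_width: 0.388
finger_force: 12.0
```

```bash
python3 -m handwheel '[[[0.03,0,0.01,0,0,0,0.3],[0.04,0,0,0,0,0,0.3],[0.045,0,0,0,0,0,0.3],[0.04,0.001,0,0,0,0,0.3],[0.03,0.001,0,0,0,0,0.3]]]'
python3 -m handwheel '[[[0,0,-0.02,0,0,0,0.3],[0,0,-0.04,0,0,0,0.3],[0,0,-0.03,0,0,0,0.3],[0,0,-0.015,0,0,0,0.3],[0,0,0,0,0,0,0.3]]]'
python3 -m handwheel '[[[0,0,0,0,0,0,0.5],[0,0,0,0,0,0,0.5],[0,0,0.03,0,0,0,0.5],[0,0,0.04,0,0,0,0.5],[0,0,0.04,0,0,0,0.5]]]'
```

```text
time: 34.35
eef_pos: [0.6362, -0.0449, 0.1642]
orientation: [3.141, -0.0, 1.122]
force: [0.3, 0.1, -0.7]
grip_width: 0.385
finger_force: 12.0
time: 34.85
eef_pos: [0.6323, -0.045, 0.0572]
orientation: [-3.137, 0.002, 1.122]
force: [0.7, 1.1, 1.1]
grip_width: 0.387
finger_force: 12.0
time: 35.35
eef_pos: [0.6347, -0.0448, 0.1725]
orientation: [3.14, -0.001, 1.122]
force: [0.4, -0.1, 0.3]
grip_width: 0.499
finger_force: 0.0
```

```bash
python3 -m handwheel '[[[-0.02,0.02,0.03,0,0,-8.2,0.7],[-0.02,0.02,0.02,0,0,-8.2,0.7],[-0.02,0.02,0.02,0,0,-8.2,0.7],[-0.02,0.025,0.02,0,0,-8.2,0.7],[-0.02,0.025,0,0,0,-8.2,0.7]]]'
python3 -m handwheel '[[[-0.025,0.025,0,0,0,-8.2,0.7],[-0.025,0.025,0,0,0,-8.2,0.7],[-0.025,0.025,0,0,0,-8.2,0.7],[-0.01,0.01,0,0,0,-8.2,0.7],[0,0,0,0,0,0,0.7]]]'
python3 -m handwheel '[[[0,0,0,0,0,0,0.7],[0,0,0,0,0,0,0.7]]]'
python3 - <<'E'
from foam import *
d=snap('wrist','w10.png');foams(d)
E
```

```text
time: 35.85
eef_pos: [0.5358, 0.0667, 0.2647]
orientation: [3.139, -0.01, 0.401]
force: [0.1, 0.0, 0.3]
grip_width: 0.7
finger_force: 0.0
time: 36.35
eef_pos: [0.448, 0.1527, 0.2615]
orientation: [-3.139, -0.003, -0.16]
force: [-0.1, -0.2, -0.2]
grip_width: 0.697
finger_force: 0.0
time: 36.55
eef_pos: [0.4505, 0.149, 0.2602]
orientation: [-3.141, -0.002, -0.166]
force: [1.2, -0.2, 0.2]
grip_width: 0.701
finger_force: 0.0
[486.  11.] n 523 ctr [626.2 -39.6] size [74.7 12.7] long yaw deg 70.3
[353. 218.] n 1099 ctr [432.8 115.4] size [35.4 62.6] long yaw deg -10.5
[206. 276.] n 1183 ctr [389.9 303.7] size [35.2 67. ] long yaw deg -14.5
```

Foam in the bin at (626, -40) mm. Foam 2 measures 35×63 mm at (0.433, 0.1155), yaw -10.5°.

```bash
python3 -m handwheel '[[[-0.01,-0.018,-0.04,0,0,-1,0.7],[-0.0075,-0.0155,-0.04,0,0,0,0.7],[0,0,-0.04,0,0,0,0.7],[0,0,-0.03,0,0,0,0.7],[0,0,0,0,0,0,0.7]]]'
python3 -m handwheel '[[[0,0,0,0,0,0,0.7]]]'
```

```text
time: 37.1
eef_pos: [0.4298, 0.1148, 0.1065]
orientation: [3.138, 0.007, -0.184]
force: [0.6, -0.4, 0.6]
grip_width: 0.7
finger_force: 0.0
time: 37.2
eef_pos: [0.4326, 0.1162, 0.1098]
orientation: [3.142, 0.0, -0.184]
force: [-0.1, 0.0, 0.3]
grip_width: 0.697
finger_force: 0.0
```

```bash
python3 -m handwheel '[[[0,0,-0.03,0,0,0,0.7],[0,0,-0.03,0,0,0,0.7],[0,0,-0.02,0,0,0,0.7],[0,0,-0.011,0,0,0,0.7],[0,0,-0.005,0,0,0,0.7]]]'
python3 -m handwheel '[[[0,0,0,0,0,0,0.3],[0,0,0,0,0,0,0.3],[0,0,0,0,0,0,0.3],[0,0,0,0,0,0,0.3],[0,0,0,0,0,0,0.3]]]' 12
python3 -m handwheel '[[[0,0,0,0,0,0,0.3],[0,0,0.02,0,0,0,0.3],[0,0,0.04,0,0,0,0.3],[0,0,0.04,0,0,0,0.3],[0,0,0.05,0,0,0,0.3]]]'
```

```text
time: 37.7
eef_pos: [0.4331, 0.1169, 0.014]
orientation: [-3.141, -0.002, -0.183]
force: [0.3, -0.5, -0.2]
grip_width: 0.698
finger_force: 0.0
time: 38.2
eef_pos: [0.4322, 0.1167, 0.0142]
orientation: [-3.141, -0.001, -0.183]
force: [-0.2, -0.5, 4.5]
grip_width: 0.383
finger_force: 12.0
time: 38.7
eef_pos: [0.4305, 0.1163, 0.1642]
orientation: [3.14, 0.003, -0.183]
force: [1.1, 0.6, -0.3]
grip_width: 0.387
finger_force: 12.0
```

```bash
python3 -m handwheel '[[[0.04,-0.02,0,0,0,0,0.3],[0.045,-0.022,0,0,0,0,0.3],[0.045,-0.022,0,0,0,0,0.3],[0.04,-0.02,0,0,0,0,0.3],[0.02,-0.012,0,0,0,0,0.3]]]'
python3 -m handwheel '[[[0,0,-0.02,0,0,0,0.3],[0,0,-0.04,0,0,0,0.3],[0,0,-0.025,0,0,0,0.3],[0,0,-0.008,0,0,0,0.3],[0,0,0,0,0,0,0.3]]]'
python3 -m handwheel '[[[0,0,0,0,0,0,0.5],[0,0,0,0,0,0,0.5],[0,0,0.03,0,0,0,0.5],[0,0,0.04,0,0,0,0.5],[0,0,0.04,0,0,0,0.5]]]'
python3 -m handwheel '[[[-0.03,0.04,0.04,0,0,0,0.7],[-0.04,0.04,0.03,0,0,0,0.7],[-0.045,0.04,0,0,0,0,0.7],[-0.045,0.045,0,0,0,-2,0.7],[-0.03,0.045,0,0,0,-2,0.7]]]'
python3 -m handwheel '[[[0,0.03,0,0,0,0,0.7],[0,0.02,0,0,0,0,0.7],[0,0,0,0,0,0,0.7],[0,0,0,0,0,0,0.7],[0,0,0,0,0,0,0.7]]]'
python3 - <<'E'
from foam import *
d=snap('wrist','w11.png');foams(d);print('top');t=snap('top','t11.png')
for c,a,b in blobs(t,'orange',60):print(c,a,onz(t,*c,.04))
E
```

```text
time: 39.2
eef_pos: [0.6244, 0.0176, 0.163]
orientation: [3.14, -0.002, -0.187]
force: [0.6, 0.6, -0.5]
grip_width: 0.382
finger_force: 12.0
time: 39.7
eef_pos: [0.6206, 0.0207, 0.0694]
orientation: [3.141, 0.003, -0.183]
force: [0.7, 1.0, -0.3]
grip_width: 0.388
finger_force: 12.0
time: 40.2
eef_pos: [0.6219, 0.0208, 0.1832]
orientation: [-3.141, -0.002, -0.183]
force: [0.9, -0.4, 0.1]
grip_width: 0.501
finger_force: 0.0
time: 40.7
eef_pos: [0.4651, 0.1938, 0.2374]
orientation: [-3.14, -0.003, -0.256]
force: [0.6, -0.0, 0.1]
grip_width: 0.7
finger_force: 0.0
time: 41.2
eef_pos: [0.4671, 0.2413, 0.2357]
orientation: [3.141, -0.001, -0.256]
force: [-1.0, -0.4, 0.1]
grip_width: 0.699
finger_force: 0.0
[507.  16.] n 761 ctr [602.4  22.5] size [37.3 22.2] long yaw deg 76.1
[286. 289.] n 962 ctr [389.5 303.4] size [35.3 65.8] long yaw deg -13.8
top
[234.  178.9] 80 [0.7824 0.1814 0.04  ]
[304.5 223.2] 253 [ 0.6334 -0.0484  0.04  ]
[282.7 227.1] 249 [0.6207 0.0213 0.04  ]
```

Both foams are in the bin: the top view puts them at (304,223) and (283,227). Now the third, at (0.3895, 0.3034).

```bash
python3 -m handwheel '[[[-0.03,0.022,-0.02,0,0,0.7,0.7],[-0.03,0.022,-0.04,0,0,0,0.7],[-0.017,0.018,-0.04,0,0,0,0.7],[0,0,-0.026,0,0,0,0.7],[0,0,0,0,0,0,0.7]]]'
python3 -m handwheel '[[[0,0,0,0,0,0,0.7]]]'
python3 -m handwheel '[[[0,0,-0.03,0,0,0,0.7],[0,0,-0.03,0,0,0,0.7],[0,0,-0.02,0,0,0,0.7],[0,0,-0.011,0,0,0,0.7],[0,0,-0.005,0,0,0,0.7]]]'
python3 -m handwheel '[[[0,0,0,0,0,0,0.3],[0,0,0,0,0,0,0.3],[0,0,0,0,0,0,0.3],[0,0,0,0,0,0,0.3],[0,0,0,0,0,0,0.3]]]' 12
python3 -m handwheel '[[[0,0,0,0,0,0,0.3],[0,0,0.02,0,0,0,0.3],[0,0,0.04,0,0,0,0.3],[0,0,0.05,0,0,0,0.3],[0,0,0.05,0,0,0,0.3]]]'
```

```text
time: 41.8
eef_pos: [0.3899, 0.3015, 0.1098]
orientation: [3.135, 0.004, -0.241]
force: [0.1, -0.4, -0.1]
grip_width: 0.701
finger_force: 0.0
time: 41.9
eef_pos: [0.3931, 0.3027, 0.1131]
orientation: [3.141, -0.001, -0.243]
force: [1.2, -0.5, -0.6]
grip_width: 0.699
finger_force: 0.0
time: 42.4
eef_pos: [0.3935, 0.3034, 0.0171]
orientation: [-3.14, -0.002, -0.242]
force: [-0.0, -0.5, 0.5]
grip_width: 0.699
finger_force: 0.0
time: 42.9
eef_pos: [0.3924, 0.3037, 0.0173]
orientation: [-3.141, -0.001, -0.241]
force: [-0.5, -1.3, 4.3]
grip_width: 0.388
finger_force: 12.0
time: 43.4
eef_pos: [0.3914, 0.3031, 0.1779]
orientation: [3.14, 0.001, -0.241]
force: [0.9, 1.1, -0.8]
grip_width: 0.386
finger_force: 12.0
```

```bash
python3 -m handwheel '[[[0.0235,-0.0316,0,0,0,8.4,0.3],[0.0235,-0.0316,0,0,0,8.4,0.3],[0.0235,-0.0316,0,0,0,8.4,0.3],[0.0235,-0.0316,0,0,0,8.4,0.3],[0.0235,-0.0316,0,0,0,8.4,0.3]]]'
python3 -m handwheel '[[[0.0235,-0.0316,0,0,0,8.4,0.3],[0.0235,-0.0316,0,0,0,8.4,0.3],[0.0235,-0.0316,0,0,0,8.4,0.3],[0.0235,-0.0316,0,0,0,8.4,0.3],[0.0235,-0.0316,0,0,0,8.4,0.3]]]'
python3 -m handwheel '[[[0,0,0,0,0,0,0.3],[0,0,0,0,0,0,0.3],[0,0,-0.03,0,0,0,0.3],[0,0,-0.03,0,0,0,0.3],[0,0,0,0,0,0,0.3]]]'
```

```text
time: 43.9
eef_pos: [0.5101, 0.1441, 0.1765]
orientation: [-3.141, 0.0, 0.498]
force: [0.2, 0.8, -1.5]
grip_width: 0.386
finger_force: 12.0
time: 44.4
eef_pos: [0.6275, -0.0141, 0.1762]
orientation: [-3.141, 0.0, 1.231]
force: [1.2, 0.9, -0.8]
grip_width: 0.384
finger_force: 12.0
time: 44.9
eef_pos: [0.6228, -0.0109, 0.1128]
orientation: [-3.132, 0.003, 1.228]
force: [-0.8, -0.4, 0.0]
grip_width: 0.384
finger_force: 12.0
```

```bash
python3 -m handwheel '[[[0.002,0,-0.02,0,0,0,0.3],[0,0,-0.012,0,0,0,0.3],[0,0,-0.006,0,0,0,0.3],[0,0,0,0,0,0,0.3],[0,0,0,0,0,0,0.3]]]'
python3 -m handwheel '[[[0,0,0,0,0,0,0.5],[0,0,0,0,0,0,0.5],[0,0,0,0,0,0,0.5],[0,0,0.03,0,0,0,0.5],[0,0,0.04,0,0,0,0.5]]]'
python3 -m handwheel '[[[-0.02,0,0.04,0,0,0,0.5],[-0.04,-0.04,0.04,0,0,0,0.5],[-0.04,-0.04,0.04,0,0,0,0.5],[-0.04,-0.04,0,0,0,0,0.5],[0,-0.04,0,0,0,0,0.5]]]'
python3 -m handwheel '[[[0,-0.03,0,0,0,0,0.5],[0,0,0,0,0,0,0.5],[0,0,0,0,0,0,0.5],[0,0,0,0,0,0,0.5]]]'
python3 - <<'E'
from h import *
t=snap('top');s=snap('side')
a=cv2.cvtColor(t['pixels'],cv2.COLOR_RGB2BGR)[130:330,110:510];b=cv2.cvtColor(s['pixels'],cv2.COLOR_RGB2BGR)[120:300,200:440]
cv2.imwrite('pics/f.png',np.hstack([cv2.resize(a,(460,300)),cv2.resize(b,(340,300))]))
E
```

```text
time: 45.4
eef_pos: [0.6295, -0.0121, 0.0795]
orientation: [3.141, -0.001, 1.225]
force: [-0.2, 0.7, 0.0]
grip_width: 0.387
finger_force: 12.0
time: 45.9
eef_pos: [0.6273, -0.0129, 0.1474]
orientation: [-3.136, 0.002, 1.225]
force: [1.0, 0.1, 0.4]
grip_width: 0.498
finger_force: 0.0
time: 46.4
eef_pos: [0.5112, -0.1455, 0.2474]
orientation: [-3.139, 0.003, 1.228]
force: [0.7, -0.7, -0.6]
grip_width: 0.505
finger_force: 0.0
time: 46.8
eef_pos: [0.5163, -0.1737, 0.2466]
orientation: [-3.142, -0.001, 1.228]
force: [0.6, -0.2, 0.2]
grip_width: 0.498
finger_force: 0.0
```

View pics/f.png

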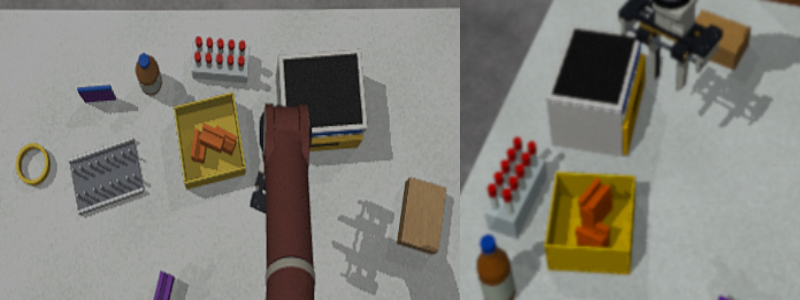

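The final view shows all three foams in the bin at (211,140), the rack empty at (108,177) and the drawer panel shut against the unit. The bystanders are unmoved and the gripper is clear. Handing in.

```bash
python3 -c "
from plant import env
print(env.close_job())"
```

```text
the job is handed in; nothing more can be done
None
```

The job is handed in: all three glass cassettes were seen upright in the drawer before I pushed it home, all three orange foams are in the bin, and the purple look-alikes, bottle, tube rack, tape and carton were never touched; the hand-in call returned no verdict.

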